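# Fetch the mould cover from the crowded tray and close the film mould

## Task

Close the film mould with its cover plate, which lies in the crowded grey tray, boxed in by the amber bottle, the white jar and the steel die: first move all three, upright, into the empty white tray, then lower the cover plate over both dowel pins until it lies flush on the mould, and then put the three back, upright, each where it stood. Set everything down gently, and leave the wash bottle, the tape roll and the screwdriver alone.

Things in the scene. Friction and masses are not known exactly. Their poses are not given: they have to be found in the camera images.
- storage_tray: Crowded tray: shallow open grey tray, fixed, 220 (x) x 200 (y) x 18 mm, walls and floor 4 mm. Origin: centre of its underside, z up. The cover plate lies across its middle, long side along y. Two of bottle, jar and die (which varies) stand at x = -66, y = +-32 mm, the third at x = +66, y = 0, leaving the fingers no room beside the plate; grip each with the fingers closing along the tray's x.
- side_tray: Empty tray: shallow open white tray, fixed, left or right of the crowded tray (the mould is on the other side), 280 (x) x 130 (y) x 18 mm, walls and floor 4 mm. Origin: centre of its underside, z up. It holds the three vessels in a row along its x, 85 mm apart; there the fingers best close along its y.
- mould: Lower half of the film mould, fixed: dark steel bolster 150 x 100 x 12 mm with four cap screws (tops at z = 17 mm), on it a lighter grey steel plate 110 (x) x 66 (y) mm with a dark film in its cavity; flat top face at z = 30 mm. Two upright dowel pins, 8 mm thick with tapered noses, at x = +-42 mm, y = 0, rise to z = 42 mm. Origin: centre of its underside; x along the long side.
- cover: Cover plate of the mould: loose aluminium plate 110 (x) x 66 (y) x 14 mm, 0.27 kg, with two through holes of 9.5 mm at x = +-42 mm, y = 0. Origin: centre of its underside; x along the long side, z up. It fits either way round. Grip it across its 66 mm width by its edges. Closed, its underside lies on the mould's top face, outlines matching.
- bottle: Reagent bottle: amber glass, round, body 56 mm in diameter, with a tapering shoulder and a black screw cap 32 mm in diameter, from 84 to 108 mm high; 108 mm high in all, about 0.2 kg. Origin at the centre of its underside, z up. Grip it by the cap from above.
- jar: Wide-mouth jar: white plastic, round, 54 mm in diameter, 88 mm high, with a ribbed white screw lid 54 mm in diameter from 66 to 88 mm high; about 0.15 kg. Origin at the centre of its underside, z up. Grip it by the lid from above.
- die: Pellet die: plain steel cylinder 44 mm in diameter and 72 mm high with a short plunger button 24 mm in diameter on top, 84 mm high in all, about 0.6 kg. Origin at the centre of its underside, z up. Grip it from above near the top of the cylinder.
- wash_bottle: Bystander: white squeeze wash bottle, 64 mm in diameter, 190 mm high with its bent spout, standing on the bench. Origin at the centre of its underside.
- tape: Bystander: roll of cream tape lying flat, 96 mm outside, 76 mm inside diameter, 45 mm high. Origin at the centre of its underside.
- screwdriver: Bystander: screwdriver with a green handle, about 190 mm long, lying on the bench beyond the crowded tray, roughly along y. Origin on the bench under the tool, x along it.
Not all that is in view belongs to the job. Several things look just like the cover: the one meant starts farthest to the robot's right. Leave any green look-alike of the bottle alone.

How it is judged (in metres and radians):
On the way, in this order (a step that is already met when the one before it is completed fails the run):
1. the amber bottle, the white jar and the steel die all stand upright in the white tray, released (x of bottle in the frame of side_tray between -0.13 and 0.13 m and y of bottle in the frame of side_tray between -0.055 and 0.055 m and z of each of bottle, jar, die in the frame of side_tray below 0.012 m and angle between each of bottle, jar, die's own z axis and vertical below 0.1 rad and contact force between the fingers and bottle below 0.3 N and linear speed of each of bottle, jar, die below 0.02 m/s and angular speed of each of bottle, jar, die below 0.2 rad/s and x of jar in the frame of side_tray between -0.13 and 0.13 m and y of jar in the frame of side_tray between -0.055 and 0.055 m and contact force between the fingers and jar below 0.3 N and x of die in the frame of side_tray between -0.13 and 0.13 m and y of die in the frame of side_tray between -0.055 and 0.055 m and contact force between the fingers and die below 0.3 N), for 0.2 s.
2. the cover plate lies flush on the mould over both pins, released, while the three still stand in the white tray (all of step 1 and horizontal distance between cover and mould below 0.003 m and z of cover in the frame of mould between 0.027 and 0.0325 m and angle between the x axis of cover and the x axis of mould, either way round below 0.04 rad and angle between cover's own z axis and vertical below 0.03 rad and contact force between the fingers and cover below 0.3 N and linear speed of cover below 0.02 m/s and angular speed of cover below 0.2 rad/s), for 0.2 s.
At the end, for the whole second after the job is handed in: The cover lies flush on the mould, pins in its holes (within 3 mm sideways, 2.5 mm in height), and the bottle, the jar and the die each stand upright in the grey tray within 15 mm of where they stood at the start; all is released and at rest (horizontal distance between cover and mould below 0.003 m and z of cover in the frame of mould between 0.027 and 0.0325 m and angle between the x axis of cover and the x axis of mould, either way round below 0.04 rad and angle between cover's own z axis and vertical below 0.03 rad and contact force between the fingers and cover below 0.3 N and linear speed of each of cover, bottle, jar, die below 0.02 m/s and angular speed of each of cover, bottle, jar, die below 0.2 rad/s and distance of each of bottle, jar, die from where it was at the start of the episode below 0.015 m and angle between each of bottle, jar, die's own z axis and vertical below 0.1 rad and contact force between the fingers and bottle below 0.3 N and contact force between the fingers and jar below 0.3 N and contact force between the fingers and die below 0.3 N); the robot touches nothing.
It fails at once if the wash bottle, the tape roll or the screwdriver was disturbed (moved more than 25 mm) (distance of any of wash_bottle, tape, screwdriver from where it was at the start of the episode above 0.025 m).
It fails at once if the bottle, the jar or the die was tipped over (tilted more than 0.5 rad) (angle between any of bottle, jar, die's own z axis and vertical above 0.5 rad).
It fails at once if the bottle, the jar or the die was dropped or set down hard (more than 60 N on a tray) (contact force between any of bottle, jar, die and side_tray above 60 N or contact force between any of bottle, jar, die and storage_tray above 60 N).
It fails at once if the cover plate was dropped or forced onto the mould (more than 60 N) (contact force between cover and mould above 60 N).
It also fails if it takes over 141 s, if anything falls off the work surface, if the arm or the gripper's body presses on something with over 40 N, if the wrist force passes 120 N, or if a joint passes its speed limit or range.

## Robot

A 7-joint arm with a two-finger parallel gripper is mounted at the origin on the work surface. World frame = base frame: x ahead of the robot, y to its left, z up, the work surface at z = 0. Lengths are in mm, angles in rad, forces in N, time in s.
With the tool pointing down it reaches from about 400 to 850 mm from the base axis. Payload 4.5 kg.
Tool frame: the origin (TCP) lies midway between the tips of the shut fingers; the grasp point (between the pads) lies 19 mm behind it (robot.grasp_offset is the distance from the TCP to the grasp point, in mm); z points along the fingers, y is the line along which they close (so a half turn about z gives the same grasp; the last joint's range is limited). The gripper opens to 85 mm and grips with 20 to 120 N. Pads are 22 mm wide; open, the fingers measure 114 mm over their backs; the gripper's body (76 mm by 85 mm) begins 54 mm behind the grasp point. The pads swing forward as they close: fully open they stand 13 mm farther back than shut.
Start: joints at [-1.216, 0.689, -0.195, 1.565, 0.157, 0.902, -0.215], TCP at [197.06, 593.146, 231.317] pointing down, gripper open.
Joint ranges: [-3.01, 3.01], [-0.46, 2.08], [-1.47, 1.51], [0.13, 2.56], [-1, 4.14], [0.04, 2.09], [-2.66, 2.66]. Speed limits (rad/s): [2.57, 2.57, 3.14, 3.14, 3.14, 3.14, 3.14].

## Interface

Orientations are given as a unit quaternion [x, y, z, w].
In Python, from plant import sensors, cams, robot gives the robot as it stands. The module is installed in compiled form; this text tells all that it offers.
- The arm moves only by the shell command python3 -m creep 'ROWS' [FORCE]. ROWS is JSON, a list of rows, each a list of 7 numbers: the shift along the tool's x, y, z normalised to -1 to 1, where 1 is 0.3 m, then the turn, a rotation vector about the tool's x, y, z normalised to -1 to 1, where 1 is 180 degrees, then the opening, from -1 (shut) to 1 (fully open). A call has exactly 10 rows; each row is the pose to reach, as a shift and turn from the pose commanded when the call began, along the tool's axes at that moment, turning the shorter way round; what a row does not reach only later rows make up. A row lasts 1/10 s, in which the tool goes at most 50 mm and 8.59 degrees, less where a joint would pass 70% of its speed; a pose out of reach is approached as far as the arm can. A call with a number of a shift or a turn outside -1 to 1 is refused whole. A call with a gripper value outside its range is refused whole. The fingers move at their own pace and stop on an object; FORCE is the grip in N (left out, the last holds). Time passes only in rows, so rows that repeat a pose let the fingers close, or fill a call up. It gives the time, the measured TCP pose, the force, the opening and the grip force at its end, in the units of the state.
- sensors.sense(): the state, without advancing time (a new reading comes with each control period).
- cams.capture(name): name is "scene" or "top" or "wrist"; returns (picture, depth): 400x640x3 uint8, blue, green, red; 400x640 float32, mm along the optical axis (not along the pixel's ray), 0 where there is no reading.
- cams.camera_params(name): a dict with "vertical_fov" (degrees; the focal length in pixels is half the picture's height over the tangent of half this angle, whatever the lens; pixels are square), "cx", "cy" (the principal point, pixels), "rvec" (rotation vector, rad) and "tvec" (3), from world to camera coordinates, as OpenCV has them; the wrist camera has in their place "mount" (4x4, takes a point from camera to tool coordinates, whose origin is the TCP and whose axes are the flange's). Camera axes: x right, y down, z forward; pixel columns grow to the right and rows downward; lengths in mm; the calibration is good to about 2 mm. A picture is of the moment at which its call begins: read the wrist's pose just before it. camera_params takes no time and is no camera call.
- robot.close_job(): hands the job in; it is judged then, once.
The state is a dict: "time": time; "joint_pos": joint angles; "qvel": joint speeds; "joint_efforts": joint torques, N m; "tool_pos": TCP position; "eef_rot": TCP orientation; "wrist_force": force on the tool from outside, world axes, zero at the start; "torque": the same for the moment, N m; "opening": finger opening in mm; "gripper_force": force on a finger pad.
Only numpy, scipy, OpenCV 4.12 (cv2) and the standard library are available. Lean on these libraries where they do the work, as an engineer would, in place of code of your own. Each camera call takes 0.05 s, during which the arm holds its last target. There are 200 camera calls.

## Working session

There is one attempt and no reset: what is moved stays moved. The work goes in short steps, Python scripts to look and compute and a shell command to move; the robot and the scene stay as the last step left them, time stands still between calls to the robot, and variables do not carry over. Pictures are saved under pics/ and viewed, at most 14 in all, crops included, and the job is handed in when it is done.

```bash
mkdir -p pics; cat > h.py <<'E'
import numpy as np,cv2
from scipy.spatial.transform import Rotation as R
from plant import sensors,cams,robot
def cap(n):
    p=cams.camera_params(n); s=sensors.sense(); im,d=cams.capture(n)
    f=200/np.tan(np.radians(p['vertical_fov'])/2)
    if 'mount' in p:
        T=np.eye(4);T[:3,:3]=R.from_quat(s['eef_rot']).as_matrix();T[:3,3]=s['tool_pos'];M=T@np.array(p['mount'])
    else:
        Rw=R.from_rotvec(np.ravel(p['rvec'])).as_matrix();M=np.eye(4);M[:3,:3]=Rw.T;M[:3,3]=-Rw.T@np.ravel(p['tvec'])
    return im,d,(f,p['cx'],p['cy'],M)
def onplane(c,uv,z):
    f,cx,cy,M=c;uv=np.atleast_2d(uv).astype(float)
    r=np.c_[(uv[:,0]-cx)/f,(uv[:,1]-cy)/f,np.ones(len(uv))]@M[:3,:3].T
    return M[:3,3]+r*((z-M[2,3])/r[:,2])[:,None]
def cloud(c,d):
    f,cx,cy,M=c;v,u=np.mgrid[:400,:640]
    P=np.stack([(u-cx)/f*d,(v-cy)/f*d,d],-1)@M[:3,:3].T+M[:3,3];P[d<=0]=np.nan;return P
def st():
    s=sensors.sense();print({k:np.round(s[k],3).tolist() for k in ('time','tool_pos','eef_rot','joint_pos','wrist_force','opening')})
E
python3 - <<'E'
from h import *
st()
for n in('scene','top'):
    im,d,c=cap(n);cv2.imwrite(f'pics/{n}0.png',im);np.savez(f'{n}0.npz',im=im,d=d,f=np.array(c[:3]),M=c[3]);print(n,c)
E
```

```text
{'time': 0.0, 'tool_pos': [196.898, 592.48, 230.461], 'eef_rot': [0.16, 0.987, -0.001, -0.0], 'joint_pos': [-1.216, 0.69, -0.195, 1.566, 0.157, 0.902, -0.215], 'wrist_force': [0.956, -0.753, 1.075], 'opening': 85.332}
scene (np.float64(364.12776154601397), 322.09160616442824, 192.02812619627534, array([[ 2.78191292e-01,  6.92772138e-01, -6.65339289e-01,
         1.08768024e+03],
       [ 9.60517352e-01, -1.97755225e-01,  1.95702036e-01,
        -1.68028175e+02],
       [ 4.00259700e-03, -6.93512535e-01, -7.20433441e-01,
         6.01944942e+02],
       [ 0.00000000e+00,  0.00000000e+00,  0.00000000e+00,
         1.00000000e+00]]))
top (np.float64(483.02967942862944), 320.7974391570656, 200.21973499023628, array([[-5.59174182e-02, -9.71505344e-01,  2.30327176e-01,
         3.33875439e+02],
       [-9.98433246e-01,  5.39302619e-02, -1.49190896e-02,
         8.20181749e+00],
       [ 2.07237037e-03, -2.30800547e-01, -9.72998876e-01,
         1.06242212e+03],
       [ 0.00000000e+00,  0.00000000e+00,  0.00000000e+00,
         1.00000000e+00]]))
```

View pics/scene0.png

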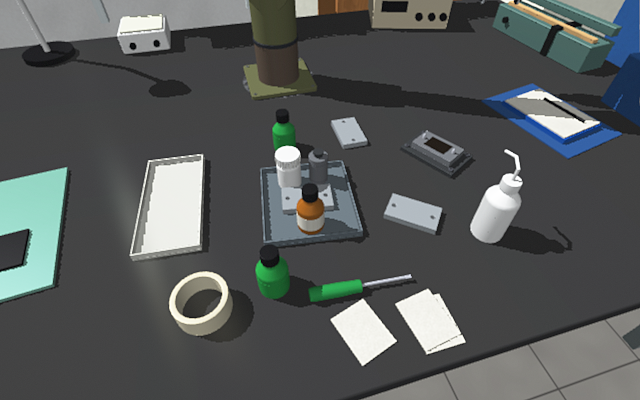

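View pics/top0.png

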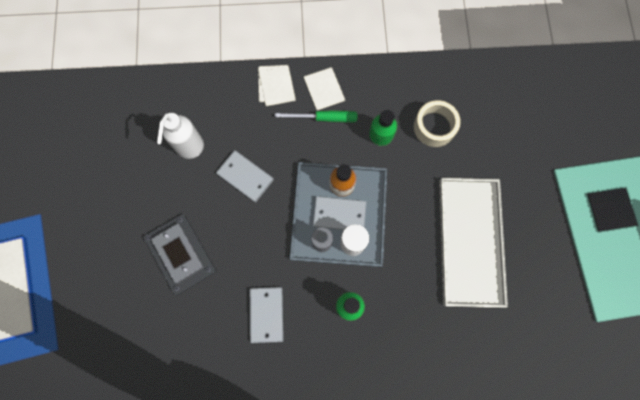

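The top view (right = robot's −y) shows three cover look-alikes at about (340,213) in the grey tray, (246,176) and (266,315). The one at (340,213) is farthest to the robot's right, so it is the one meant. The amber bottle (343,178), jar (355,240) and die (321,238) box it in. The green bottles at (383,128) and (350,306) are decoys. The white tray is at (473,242) and the mould at (178,252).

```bash
cat > m.py <<'E'
from h import *
def load(n):
    a=np.load(f'{n}0.npz');return a['im'],a['d'],(*a['f'],a['M'])
im,d,c=load('top');P=cloud(c,d)
im2,d2,c2=load('scene');P2=cloud(c2,d2)
cv2.imwrite('pics/crop.png',cv2.resize(im[150:280,270:410],None,fx=4,fy=4,interpolation=cv2.INTER_CUBIC))
def rect(name,box,zlo,zhi,zp,val=None):
    u0,u1,v0,v1=box;m=np.zeros((400,640),np.uint8)
    q=P[v0:v1,u0:u1];ok=(q[...,2]>zlo)&(q[...,2]<zhi)
    if val: g=im[v0:v1,u0:u1].max(-1);ok&=(g>val[0])&(g<val[1])
    m[v0:v1,u0:u1]=ok
    cs,_=cv2.findContours(m,0,1);cs=max(cs,key=cv2.contourArea)
    pts=onplane(c,cs[:,0],zp)[:,:2].astype(np.float32)
    r=cv2.minAreaRect(pts);print(name,np.round(r[0],1),np.round(r[1],1),round(r[2],2),'medz',np.round(np.nanmedian(q[ok][:,2]),1));return r
rect('white',(425,520,165,320),8,30,18)
rect('grey',(280,400,150,275),9,200,18)
rect('gtray_low',(280,400,150,275),9,25,18)
rect('cover',(305,372,190,232),12,25,18,(150,255))
rect('mouldplate',(130,225,205,300),25,36,30)
rect('mouldbol',(130,225,205,300),6,36,12)
for Q,nm in((P,'top'),(P2,'scene')):
    # vessel tops: cluster high points
    for n,lo,hi in(('bottle',102,118),('jar',84,98),('die',79,92),('diecyl',70,79)):
        ok=(Q[...,2]>lo)&(Q[...,2]<hi)&(Q[...,0]>350)&(Q[...,0]<750)&(abs(Q[...,1]+30)<110)
        k,l,s,ce=cv2.connectedComponentsWithStats(ok.astype(np.uint8))
        for i in range(1,k):
            if s[i,4]>15:
                q=Q[l==i];a=q.min(0);b=q.max(0);print(nm,n,s[i,4],ce[i].round(),'mid',((a+b)/2).round(1),'ext',(b-a).round(1),'mean',q.mean(0).round(1))
E
python3 m.py
```

```text
white [ 472.5 -331.5] [133.1 279.8] 85.32 medz 16.2
grey [551.6 -46. ] [199.7 224.5] 82.57 medz 20.0
gtray_low [548.7 -46.8] [110.9  68. ] 81.92 medz 17.7
cover [549.8 -47.3] [109.3  64.2] 80.95 medz 18.1
mouldplate [479.8 307.4] [110.7  66.6] 28.53 medz 30.1
mouldbol [479.9 306.9] [150.7 101.5] 28.65 medz 24.0
top bottle 196 [343. 172.] mid [616.7 -56.3 109.7] ext [32.4 31.2 14.4] mean [615.8 -56.  111.5]
top bottle 89 [351. 301.] mid [356.3 -54.2 108.3] ext [12.5 29.2  9.1] mean [355.6 -54.1 107.7]
top jar 16 [342. 180.] mid [605.6 -55.9  91.2] ext [ 7.7 25.4 13.4] mean [604.5 -53.9  92.9]
top jar 563 [355. 238.] mid [481.6 -70.7  90.4] ext [53.6 54.5 12.6] mean [481.6 -70.6  91.9]
top jar 107 [321. 237.] mid [488.4  -3.8  88.5] ext [23.7 22.6  9. ] mean [488.1  -3.5  88.2]
top die 24 [342. 180.] mid [607.4 -55.4  85.5] ext [10.8 31.8 12.9] mean [605.9 -52.9  83.7]
top die 307 [354. 238.] mid [481.6 -69.5  85.6] ext [53.6 52.4 12.8] mean [480.8 -70.6  90.2]
top die 108 [321. 237.] mid [488.3  -3.8  85.6] ext [24.1 22.5 12.9] mean [488.   -3.6  87.7]
top diecyl 19 [376. 123.] mid [ 
[... 1116 characters left out ...]
-70.8  88.8]
scene die 83 [318. 152.] mid [492.3  -2.2  84.2] ext [26.8 23.4 10.3] mean [494.1  -2.7  86.9]
scene die 69 [310. 203.] mid [627.6 -55.5  85.4] ext [20.5 29.7 12.7] mean [631.5 -57.3  84. ]
scene diecyl 73 [283. 127.] mid [362.1 -53.3  74.3] ext [21.  39.2  8.5] mean [362.7 -54.2  73.8]
scene diecyl 159 [318. 158.] mid [494.1  -2.3  74.4] ext [40.1 42.5  8.7] mean [499.9  -4.1  75.1]
scene diecyl 63 [288. 166.] mid [501.7 -71.1  74.6] ext [24.1 52.2  8.7] mean [506.1 -72.9  74.9]
scene diecyl 157 [310. 207.] mid [624.9 -54.7  74.5] ext [40.  44.4  9. ] mean [631.6 -57.5  74.3]
scene diecyl 19 [281. 263.] mid [ 738.9 -138.2   72.9] ext [19.8  3.4  5. ] mean [ 740.4 -138.2   72.7]
```

View pics/crop.png

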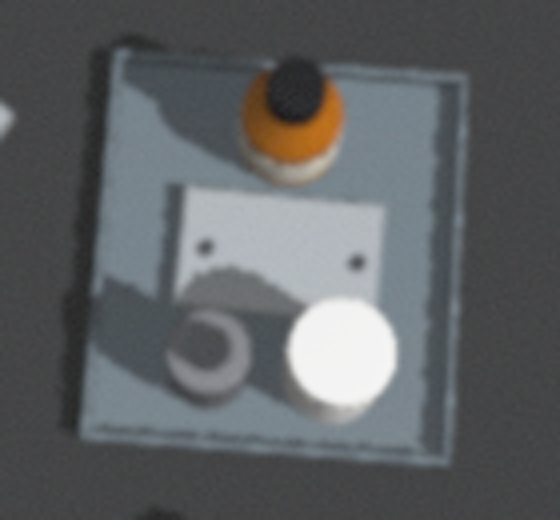

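The enlarged crop confirms the plate in the grey tray, with two dark holes at crop (205,245) and (357,262), boxed in by the bottle, jar and die. Next I plan the first move.

```bash
cat >> h.py <<'E'
def yawof(q):
    y=R.from_quat(q).as_matrix()[:,1];return np.degrees(np.arctan2(y[1],y[0]))
def plan(calls,start=None):
    """calls: list of lists of (x,y,z,yaw of tool y deg); prints normalised shift/turn relative to start of each call"""
    if start is None:
        s=sensors.sense();start=(*s['tool_pos'],yawof(s['eef_rot']))
    for k,call in enumerate(calls):
        b=np.radians(start[3]);Y=np.array([np.cos(b),np.sin(b),0]);Z=np.array([0,0,-1.]);X=np.cross(Y,Z)
        for w in call:
            dlt=np.array(w[:3])-start[:3];t=-((w[3]-start[3]+180)%360-180)/180
            print(k,np.round([dlt@X/300,dlt@Y/300,dlt@Z/300,0,0,t],4).tolist(),'mm',round(float(np.linalg.norm(dlt))))
        start=call[-1]
E
python3 - <<'E'
from h import *
plan([[(400,240,260,32)],[(560,-50,300,-7.3)]])
print(robot.grasp_offset)
E
```

```text
0 [-1.0128, -0.9019, -0.0981, 0.0, 0.0, 0.2201] mm 408
1 [-1.1024, -0.06, -0.1333, 0.0, 0.0, 0.2183] mm 334
18.700000000000003
```

```bash
python3 -m creep '[[-1,-0.9,-0.1,0,0,0.22,1],[-1,-0.9,-0.1,0,0,0.22,1],[-1,-0.9,-0.1,0,0,0.22,1],[-1,-0.9,-0.1,0,0,0.22,1],[-1,-0.9,-0.1,0,0,0.22,1],[-1,-0.9,-0.1,0,0,0.22,1],[-1,-0.9,-0.1,0,0,0.22,1],[-1,-0.9,-0.1,0,0,0.22,1],[-1,-0.9,-0.1,0,0,0.22,1],[-1,-0.9,-0.1,0,0,0.22,1]]' 40
python3 -m creep '[[-1,-0.06,-0.1,0,0,0.22,1],[-1,-0.06,-0.1,0,0,0.22,1],[-1,-0.06,-0.1,0,0,0.22,1],[-1,-0.06,-0.1,0,0,0.22,1],[-1,-0.06,-0.1,0,0,0.22,1],[-1,-0.06,-0.1,0,0,0.22,1],[-1,-0.06,-0.1,0,0,0.22,1],[-1,-0.06,-0.1,0,0,0.22,1],[-1,-0.06,-0.1,0,0,0.22,1],[-1,-0.06,-0.1,0,0,0.22,1]]'
python3 - <<'E'
from h import *
st()
im,d,c=cap('wrist');P=cloud(c,d);cv2.imwrite('pics/w1.png',im)
for n,lo,hi in(('bottle',106,118),('jar',88,98),('diebtn',80,92),('dcyl',71,79)):
    ok=(P[...,2]>lo)&(P[...,2]<hi);k,l,s,ce=cv2.connectedComponentsWithStats(ok.astype(np.uint8))
    for i in range(1,k):
        if s[i,4]>60: q=P[l==i];a=q.min(0);b=q.max(0);print(n,s[i,4],ce[i].round(),((a+b)/2).round(1),(b-a).round(1))
E
```

```text
time: 1.1
tool_pos: [397.4, 240.6, 261.3]
eef_rot: [0.487, 0.874, -0.0, 0.0]
wrist_force: [0.0, 1.1, -0.3]
opening: 85.2
gripper_force: 0.0
time: 2.1
tool_pos: [539.8, -18.6, 290.9]
eef_rot: [0.751, 0.661, 0.0, -0.001]
wrist_force: [-0.2, 0.0, -0.9]
opening: 85.1
gripper_force: 0.0
{'time': 2.1, 'tool_pos': [539.775, -18.636, 290.905], 'eef_rot': [0.751, 0.661, 0.0, -0.001], 'joint_pos': [-0.155, 0.506, 0.168, 1.755, -0.106, 0.89, -0.069], 'wrist_force': [-0.199, 0.022, -0.936], 'opening': 85.144}
bottle 718 [400. 205.] [619.1 -56.1 109.7] [31.4 31.7  7.4]
bottle 599 [150. 234.] [349.6 -53.6 107.6] [31.5 30.8  3.2]
bottle 502 [510. 277.] [ 735.9 -155.1  107.5] [30.6 30.6  2.9]
jar 77 [390. 193.] [616.5 -50.2  93. ] [26.5 20.2  9.9]
jar 1693 [278. 227.] [483.9 -70.7  90.6] [55.2 54.8  5.3]
jar 144 [165. 223.] [354.9 -52.7  93. ] [22.  29.5  9.8]
jar 159 [497. 265.] [ 733.5 -152.    93. ] [26.5 25.5 10. ]
diebtn 381 [274. 168.] [490.3  -3.4  85.6] [23.1 23.4  7.2]
diebtn 1564 [278. 226.] [483.9 -70.7  86. ] [55.2 54.9 12. ]
diebtn 107 [167. 222.] [357.3 -52.2  86. ] [17.3 28.4 12. ]
diebtn 129 [494. 263.] [ 732.9 -151.7   86.1] [26.  24.9 11.8]
dcyl 791 [276. 165.] [490.   -3.6  74.3] [43.4 43.2  6.2]
dcyl 364 [388. 191.] [618.7 -54.2  75. ] [42.9 40.7  7.9]
dcyl 255 [171. 219.] [352.9 -53.5  75. ] [32.  35.4  8. ]
dcyl 256 [490. 259.] [ 735.2 -153.3   75. ] [34.7 33.3  7.8]
```

```bash
python3 - <<'E'
from h import *
plan([[(619,-56,160,-7.3),(619,-56,85,-7.3)],[(619,-56,205,-7.3),(557,-250,205,-50)],[(557,-338,205,-94.7)],[(557,-338,100,-94.7),(557,-338,85.5,-94.7)]])
E
```

```text
0 [-0.0883, 0.2774, 0.4368, 0.0, 0.0, -0.0003] mm 157
0 [-0.0883, 0.2774, 0.6868, 0.0, 0.0, -0.0003] mm 224
1 [0.0, 0.0, -0.4, 0.0, 0.0, -0.0] mm 120
1 [-0.6677, -0.1228, -0.4, 0.0, 0.0, 0.2372] mm 236
2 [-0.1886, 0.2247, 0.0, 0.0, 0.0, 0.2483] mm 88
3 [0.0, 0.0, 0.35, 0.0, 0.0, -0.0] mm 105
3 [0.0, 0.0, 0.3983, 0.0, 0.0, -0.0] mm 120
```

```bash
python3 -m creep '[[-0.088,0.277,0.3,0,0,0,1],[-0.088,0.277,0.437,0,0,0,1],[-0.088,0.277,0.437,0,0,0,1],[-0.088,0.277,0.437,0,0,0,1],[-0.088,0.277,0.55,0,0,0,1],[-0.088,0.277,0.62,0,0,0,1],[-0.088,0.277,0.687,0,0,0,1],[-0.088,0.277,0.687,0,0,0,1],[-0.088,0.277,0.687,0,0,0,1],[-0.088,0.277,0.687,0,0,0,1]]'
python3 -m creep '[[0,0,0,0,0,0,-1],[0,0,0,0,0,0,-1],[0,0,0,0,0,0,-1],[0,0,0,0,0,0,-1],[0,0,0,0,0,0,-1],[0,0,0,0,0,0,-1],[0,0,0,0,0,0,-1],[0,0,0,0,0,0,-1],[0,0,0,0,0,0,-1],[0,0,0,0,0,0,-1]]' 40
```

```text
time: 3.15
tool_pos: [620.4, -58.3, 87.1]
eef_rot: [0.752, 0.659, 0.001, 0.001]
wrist_force: [0.6, -0.3, 0.2]
opening: 85.5
gripper_force: 0.0
time: 4.15
tool_pos: [619.4, -58.7, 85.6]
eef_rot: [0.752, 0.659, 0.0, 0.0]
wrist_force: [-1.1, -0.8, 5.5]
opening: 30.2
gripper_force: 39.6
```

```bash
python3 -m creep '[[0,0,-0.05,0,0,0,-1],[0,0,-0.15,0,0,0,-1],[0,0,-0.3,0,0,0,-1],[0,0,-0.4,0,0,0,-1],[-0.16,-0.03,-0.4,0,0,0.04,-1],[-0.3,-0.06,-0.4,0,0,0.08,-1],[-0.44,-0.08,-0.4,0,0,0.12,-1],[-0.57,-0.1,-0.4,0,0,0.16,-1],[-0.66,-0.12,-0.4,0,0,0.2,-1],[-0.66,-0.12,-0.4,0,0,0.237,-1]]'
python3 -m creep '[[-0.05,0.06,0,0,0,0.045,-1],[-0.1,0.12,0,0,0,0.09,-1],[-0.15,0.18,0,0,0,0.135,-1],[-0.188,0.225,0,0,0,0.18,-1],[-0.188,0.225,0,0,0,0.225,-1],[-0.188,0.225,0,0,0,0.248,-1],[-0.188,0.225,0,0,0,0.248,-1],[-0.188,0.225,0.1,0,0,0.248,-1],[-0.188,0.225,0.2,0,0,0.248,-1],[-0.188,0.225,0.2,0,0,0.248,-1]]'
python3 - <<'E'
from h import *
st();plan([[(557,-338,86.2,-94.7)]])
im,d,c=cap('wrist');cv2.imwrite('pics/w2.png',im)
E
```

```text
time: 5.15
tool_pos: [554.2, -257.1, 206.1]
eef_rot: [0.943, 0.334, -0.001, 0.002]
wrist_force: [-0.1, -0.1, -2.2]
opening: 30.8
gripper_force: 40.2
time: 6.15
tool_pos: [555.1, -335.1, 141.4]
eef_rot: [0.999, -0.041, -0.004, -0.003]
wrist_force: [-0.5, 1.9, -3.1]
opening: 30.5
gripper_force: 40.4
{'time': 6.15, 'tool_pos': [555.085, -335.135, 141.364], 'eef_rot': [0.999, -0.041, -0.004, -0.003], 'joint_pos': [0.219, 0.889, 0.499, 1.58, -0.535, 0.822, -0.716], 'wrist_force': [-0.499, 1.88, -3.081], 'opening': 30.457}
0 [0.0072, 0.009, 0.1839, 0.0, 0.0, -0.0003] mm 55
```

View pics/w2.png

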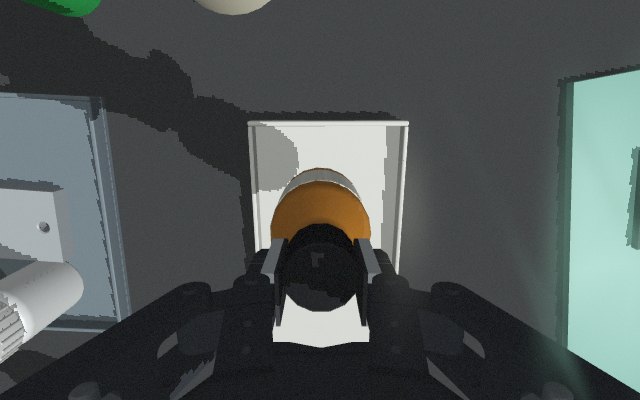

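The bottle is held upright by its cap, at about pixel (320,265), over the white tray. I'm lowering it slowly.

```bash
python3 -m creep '[[0.007,0.009,0.06,0,0,0,-1],[0.007,0.009,0.12,0,0,0,-1],[0.007,0.009,0.15,0,0,0,-1],[0.007,0.009,0.165,0,0,0,-1],[0.007,0.009,0.175,0,0,0,-1],[0.007,0.009,0.18,0,0,0,-1],[0.007,0.009,0.185,0,0,0,-1],[0.007,0.009,0.19,0,0,0,-1],[0.007,0.009,0.194,0,0,0,-1],[0.007,0.009,0.197,0,0,0,-1]]'
python3 -c "
from h import *
st()"
```

```text
time: 7.2
tool_pos: [559.3, -341.1, 86.1]
eef_rot: [0.999, -0.043, 0.0, -0.0]
wrist_force: [-0.1, 0.2, -2.0]
opening: 30.7
gripper_force: 40.4
{'time': 7.2, 'tool_pos': [559.272, -341.072, 86.107], 'eef_rot': [0.999, -0.043, 0.0, -0.0], 'joint_pos': [0.246, 0.963, 0.455, 1.595, -0.578, 0.721, -0.682], 'wrist_force': [-0.06, 0.209, -1.983], 'opening': 30.655}
```

```bash
python3 -m creep '[[0,0,0.002,0,0,0,-1],[0,0,0.003,0,0,0,-1],[0,0,0.004,0,0,0,-1],[0,0,0.005,0,0,0,-1],[0,0,0.006,0,0,0,-1],[0,0,0.006,0,0,0,-1],[0,0,0.006,0,0,0,-1],[0,0,0.006,0,0,0,-1],[0,0,0.006,0,0,0,-1],[0,0,0.006,0,0,0,-1]]'
```

```text
time: 8.2
tool_pos: [559.6, -341.1, 85.7]
eef_rot: [0.999, -0.043, 0.001, -0.0]
wrist_force: [-1.5, 2.7, 8.6]
opening: 30.9
gripper_force: 41.3
```

```bash
python3 -m creep '[[0,0,0,0,0,0,0],[0,0,0,0,0,0,1],[0,0,0,0,0,0,1],[0,0,0,0,0,0,1],[0,0,0,0,0,0,1],[0,0,-0.05,0,0,0,1],[0,0,-0.15,0,0,0,1],[0,0,-0.28,0,0,0,1],[0,0,-0.28,0,0,0,1],[0,0,-0.28,0,0,0,1]]'
python3 - <<'E'
from h import *
st();plan([[(484,-70.7,170,-7.3)],[(484,-70.7,62,-7.3)],[(484,-70.7,190,-7.3),(388,-324.5,190,-94.7)],[(388,-324.5,62,-94.7)]])
E
```

```text
time: 9.2
tool_pos: [559.9, -341.6, 170.2]
eef_rot: [0.999, -0.043, 0.001, 0.001]
wrist_force: [0.5, 0.3, -0.7]
opening: 85.4
gripper_force: 0.0
{'time': 9.2, 'tool_pos': [559.854, -341.569, 170.238], 'eef_rot': [0.999, -0.043, 0.001, 0.001], 'joint_pos': [0.214, 0.86, 0.524, 1.548, -0.518, 0.872, -0.731], 'wrist_force': [0.528, 0.32, -0.715], 'opening': 85.386}
0 [-0.3287, -0.8781, 0.0008, 0.0, 0.0, -0.4866] mm 281
1 [0.0, 0.0, 0.36, 0.0, 0.0, -0.0] mm 108
2 [0.0, 0.0, -0.4267, 0.0, 0.0, -0.0] mm 128
2 [-0.8798, -0.2099, -0.4267, 0.0, 0.0, 0.4856] mm 300
3 [0.0, 0.0, 0.4267, 0.0, 0.0, -0.0] mm 128
```

```bash
python3 -m creep '[[-0.329,-0.878,0,0,0,-0.487,1],[-0.329,-0.878,0,0,0,-0.487,1],[-0.329,-0.878,0,0,0,-0.487,1],[-0.329,-0.878,0,0,0,-0.487,1],[-0.329,-0.878,0,0,0,-0.487,1],[-0.329,-0.878,0,0,0,-0.487,1],[-0.329,-0.878,0,0,0,-0.487,1],[-0.329,-0.878,0,0,0,-0.487,1],[-0.329,-0.878,0,0,0,-0.487,1],[-0.329,-0.878,0,0,0,-0.487,1]]'
python3 - <<'E'
from h import *
st();plan([[(484,-70.7,62,-7.3)]])
E
```

```text
time: 10.2
tool_pos: [482.5, -69.9, 167.7]
eef_rot: [0.758, 0.652, -0.001, -0.001]
wrist_force: [-0.7, 0.1, -0.7]
opening: 85.4
gripper_force: 0.0
{'time': 10.2, 'tool_pos': [482.51, -69.9, 167.727], 'eef_rot': [0.758, 0.652, -0.001, -0.001], 'joint_pos': [-0.018, 0.621, 0.107, 2.045, -0.135, 0.484, 0.04], 'wrist_force': [-0.669, 0.119, -0.68], 'opening': 85.352}
0 [-0.0019, 0.0053, 0.3524, 0.0, 0.0, -0.007] mm 106
```

```bash
python3 -m creep '[[-0.002,0.005,0.1,0,0,-0.007,1],[-0.002,0.005,0.2,0,0,-0.007,1],[-0.002,0.005,0.3,0,0,-0.007,1],[-0.002,0.005,0.355,0,0,-0.007,1],[-0.002,0.005,0.355,0,0,-0.007,1],[-0.002,0.005,0.355,0,0,-0.007,-1],[-0.002,0.005,0.355,0,0,-0.007,-1],[-0.002,0.005,0.355,0,0,-0.007,-1],[-0.002,0.005,0.355,0,0,-0.007,-1],[-0.002,0.005,0.355,0,0,-0.007,-1]]'
python3 -m creep '[[0,0,0,0,0,0,-1],[0,0,0,0,0,0,-1],[0,0,0,0,0,0,-1],[0,0,0,0,0,0,-1],[0,0,-0.05,0,0,0,-1],[0,0,-0.1,0,0,0,-1],[0,0,-0.2,0,0,0,-1],[0,0,-0.3,0,0,0,-1],[0,0,-0.42,0,0,0,-1],[0,0,-0.42,0,0,0,-1]]'
python3 - <<'E'
from h import *
st();plan([[(388,-324.5,190,-94.7)]])
E
```

```text
time: 11.2
tool_pos: [485.0, -71.1, 63.0]
eef_rot: [0.753, 0.658, 0.001, 0.001]
wrist_force: [-1.7, -0.1, 7.5]
opening: 52.6
gripper_force: 41.8
time: 12.2
tool_pos: [487.4, -71.5, 191.9]
eef_rot: [0.753, 0.658, 0.003, 0.003]
wrist_force: [-0.0, -0.3, -2.1]
opening: 52.4
gripper_force: 42.8
{'time': 12.2, 'tool_pos': [487.412, -71.517, 191.933], 'eef_rot': [0.753, 0.658, 0.003, 0.003], 'joint_pos': [-0.023, 0.581, 0.118, 2.019, -0.126, 0.54, 0.049], 'wrist_force': [-0.011, -0.267, -2.057], 'opening': 52.391}
0 [-0.88, -0.2155, 0.0064, 0.0, 0.0, 0.4834] mm 272
```

```bash
python3 -m creep '[[-0.878,-0.21,0,0,0,0.485,-1],[-0.878,-0.21,0,0,0,0.485,-1],[-0.878,-0.21,0,0,0,0.485,-1],[-0.878,-0.21,0,0,0,0.485,-1],[-0.878,-0.21,0,0,0,0.485,-1],[-0.878,-0.21,0,0,0,0.485,-1],[-0.878,-0.21,0,0,0,0.485,-1],[-0.878,-0.21,0,0,0,0.485,-1],[-0.878,-0.21,0,0,0,0.485,-1],[-0.878,-0.21,0,0,0,0.485,-1]]'
python3 - <<'E'
from h import *
st();plan([[(388,-324.5,62,-94.7)]])
E
```

```text
time: 13.2
tool_pos: [386.6, -323.3, 187.2]
eef_rot: [0.999, -0.035, -0.0, -0.0]
wrist_force: [0.4, 0.2, -1.9]
opening: 52.9
gripper_force: 42.7
{'time': 13.2, 'tool_pos': [386.612, -323.264, 187.227], 'eef_rot': [0.999, -0.035, -0.0, -0.0], 'joint_pos': [0.308, 0.654, 0.49, 1.993, -0.516, 0.619, -0.498], 'wrist_force': [0.369, 0.205, -1.869], 'opening': 52.865}
0 [0.0049, 0.0038, 0.4174, 0.0, 0.0, 0.004] mm 125
```

```bash
python3 -m creep '[[0.005,0.004,0.12,0,0,0.004,-1],[0.005,0.004,0.24,0,0,0.004,-1],[0.005,0.004,0.33,0,0,0.004,-1],[0.005,0.004,0.38,0,0,0.004,-1],[0.005,0.004,0.395,0,0,0.004,-1],[0.005,0.004,0.405,0,0,0.004,-1],[0.005,0.004,0.41,0,0,0.004,-1],[0.005,0.004,0.414,0,0,0.004,-1],[0.005,0.004,0.418,0,0,0.004,-1],[0.005,0.004,0.418,0,0,0.004,-1]]'
python3 -m creep '[[0,0,0.001,0,0,0,-1],[0,0,0.002,0,0,0,-1],[0,0,0.003,0,0,0,-1],[0,0,0.004,0,0,0,-1],[0,0,0.004,0,0,0,-1],[0,0,0.004,0,0,0,-1],[0,0,0.004,0,0,0,-1],[0,0,0.004,0,0,0,-1],[0,0,0.004,0,0,0,-1],[0,0,0.004,0,0,0,-1]]'
```

```text
time: 14.2
tool_pos: [388.9, -325.2, 63.1]
eef_rot: [0.999, -0.038, 0.001, 0.0]
wrist_force: [-0.2, 0.1, 2.0]
opening: 52.6
gripper_force: 43.0
time: 15.2
tool_pos: [389.1, -325.2, 62.9]
eef_rot: [0.999, -0.038, 0.001, 0.0]
wrist_force: [-0.7, 2.7, 15.1]
opening: 53.0
gripper_force: 44.1
```

```bash
python3 -m creep '[[0,0,0,0,0,0,0.5],[0,0,0,0,0,0,1],[0,0,0,0,0,0,1],[0,0,0,0,0,0,1],[0,0,-0.05,0,0,0,1],[0,0,-0.15,0,0,0,1],[0,0,-0.28,0,0,0,1],[0,0,-0.35,0,0,0,1],[0,0,-0.35,0,0,0,1],[0,0,-0.35,0,0,0,1]]'
python3 - <<'E'
from h import *
st();plan([[(430,-200,168,-50)],[(490.3,-3.5,168,-7.3)]])
E
```

```text
time: 16.2
tool_pos: [388.5, -324.6, 165.9]
eef_rot: [0.999, -0.038, 0.0, -0.0]
wrist_force: [0.2, -0.7, -0.3]
opening: 85.4
gripper_force: 0.0
{'time': 16.2, 'tool_pos': [388.531, -324.639, 165.943], 'eef_rot': [0.999, -0.038, 0.0, -0.0], 'joint_pos': [0.325, 0.69, 0.466, 2.006, -0.557, 0.573, -0.469], 'wrist_force': [0.21, -0.741, -0.312], 'opening': 85.444}
0 [0.1066, -0.4247, -0.0069, 0.0, 0.0, -0.2462] mm 131
1 [0.575, -0.3726, 0.0, 0.0, 0.0, -0.2372] mm 206
```

```bash
python3 -m creep '[[0.107,-0.425,0,0,0,-0.246,1],[0.107,-0.425,0,0,0,-0.246,1],[0.107,-0.425,0,0,0,-0.246,1],[0.107,-0.425,0,0,0,-0.246,1],[0.107,-0.425,0,0,0,-0.246,1],[0.107,-0.425,0,0,0,-0.246,1],[0.107,-0.425,0,0,0,-0.246,1],[0.107,-0.425,0,0,0,-0.246,1],[0.107,-0.425,0,0,0,-0.246,1],[0.107,-0.425,0,0,0,-0.246,1]]' 70
python3 -m creep '[[0.575,-0.373,0,0,0,-0.237,1],[0.575,-0.373,0,0,0,-0.237,1],[0.575,-0.373,0,0,0,-0.237,1],[0.575,-0.373,0,0,0,-0.237,1],[0.575,-0.373,0,0,0,-0.237,1],[0.575,-0.373,0,0,0,-0.237,1],[0.575,-0.373,0,0,0,-0.237,1],[0.575,-0.373,0,0,0,-0.237,1],[0.575,-0.373,0,0,0,-0.237,1],[0.575,-0.373,0,0,0,-0.237,1]]'
python3 - <<'E'
from h import *
st();plan([[(490.3,-3.5,50,-7.3)]])
E
```

```text
time: 17.2
tool_pos: [430.0, -200.3, 166.0]
eef_rot: [0.94, 0.341, -0.0, -0.0]
wrist_force: [0.6, 0.5, -0.1]
opening: 85.5
gripper_force: 0.0
time: 18.2
tool_pos: [490.3, -4.8, 166.2]
eef_rot: [0.752, 0.659, -0.0, 0.0]
wrist_force: [-0.5, 0.0, -0.1]
opening: 85.8
gripper_force: 0.0
{'time': 18.2, 'tool_pos': [490.339, -4.801, 166.22], 'eef_rot': [0.752, 0.659, -0.0, 0.0], 'joint_pos': [-0.17, 0.628, 0.136, 2.041, -0.172, 0.483, -0.039], 'wrist_force': [-0.495, 0.034, -0.051], 'opening': 85.847}
0 [0.0043, -0.0007, 0.3874, 0.0, 0.0, -0.0015] mm 116
```

```bash
python3 -m creep '[[0.004,0,0.1,0,0,0,1],[0.004,0,0.2,0,0,0,1],[0.004,0,0.3,0,0,0,1],[0.004,0,0.387,0,0,0,1],[0.004,0,0.387,0,0,0,1],[0.004,0,0.387,0,0,0,-1],[0.004,0,0.387,0,0,0,-1],[0.004,0,0.387,0,0,0,-1],[0.004,0,0.387,0,0,0,-1],[0.004,0,0.387,0,0,0,-1]]' 70
python3 -m creep '[[0,0,0,0,0,0,-1],[0,0,0,0,0,0,-1],[0,0,0,0,0,0,-1],[0,0,0,0,0,0,-1],[0,0,-0.03,0,0,0,-1],[0,0,-0.08,0,0,0,-1],[0,0,-0.16,0,0,0,-1],[0,0,-0.28,0,0,0,-1],[0,0,-0.42,0,0,0,-1],[0,0,-0.5,0,0,0,-1]]'
python3 - <<'E'
from h import *
st();plan([[(450,-200,200,-50)],[(474,-333,200,-94.7)]])
E
```

```text
time: 19.2
tool_pos: [491.0, -2.5, 51.8]
eef_rot: [0.751, 0.66, 0.001, 0.001]
wrist_force: [-2.1, 0.2, 8.2]
opening: 41.9
gripper_force: 69.7
time: 20.2
tool_pos: [490.9, -2.6, 203.2]
eef_rot: [0.751, 0.66, 0.001, 0.001]
wrist_force: [1.3, 0.7, -6.4]
opening: 41.5
gripper_force: 73.0
{'time': 20.2, 'tool_pos': [490.937, -2.574, 203.158], 'eef_rot': [0.751, 0.66, 0.001, 0.001], 'joint_pos': [-0.194, 0.566, 0.165, 2.007, -0.162, 0.578, -0.048], 'wrist_force': [1.349, 0.701, -6.413], 'opening': 41.549}
0 [-0.6702, -0.0504, 0.0105, 0.0, 0.0, 0.2366] mm 202
1 [-0.2237, 0.391, 0.0, 0.0, 0.0, 0.2483] mm 135
```

```bash
python3 -m creep '[[-0.67,-0.05,0,0,0,0.237,-1],[-0.67,-0.05,0,0,0,0.237,-1],[-0.67,-0.05,0,0,0,0.237,-1],[-0.67,-0.05,0,0,0,0.237,-1],[-0.67,-0.05,0,0,0,0.237,-1],[-0.67,-0.05,0,0,0,0.237,-1],[-0.67,-0.05,0,0,0,0.237,-1],[-0.67,-0.05,0,0,0,0.237,-1],[-0.67,-0.05,0,0,0,0.237,-1],[-0.67,-0.05,0,0,0,0.237,-1]]'
python3 -m creep '[[-0.224,0.391,0,0,0,0.248,-1],[-0.224,0.391,0,0,0,0.248,-1],[-0.224,0.391,0,0,0,0.248,-1],[-0.224,0.391,0,0,0,0.248,-1],[-0.224,0.391,0,0,0,0.248,-1],[-0.224,0.391,0,0,0,0.248,-1],[-0.224,0.391,0,0,0,0.248,-1],[-0.224,0.391,0,0,0,0.248,-1],[-0.224,0.391,0,0,0,0.248,-1],[-0.224,0.391,0,0,0,0.248,-1]]'
python3 - <<'E'
from h import *
st();plan([[(474,-333,51,-94.7)]])
im,d,c=cap('wrist');cv2.imwrite('pics/w3.png',im)
E
```

```text
time: 21.2
tool_pos: [450.2, -199.0, 200.1]
eef_rot: [0.939, 0.343, 0.0, -0.0]
wrist_force: [-0.1, 0.5, -7.4]
opening: 42.0
gripper_force: 72.9
time: 22.2
tool_pos: [473.8, -332.9, 200.2]
eef_rot: [0.999, -0.04, 0.0, -0.0]
wrist_force: [0.5, 0.0, -6.5]
opening: 41.9
gripper_force: 73.9
{'time': 22.2, 'tool_pos': [473.768, -332.884, 200.196], 'eef_rot': [0.999, -0.04, 0.0, -0.0], 'joint_pos': [0.221, 0.733, 0.559, 1.764, -0.521, 0.796, -0.615], 'wrist_force': [0.507, 0.027, -6.457], 'opening': 41.896}
0 [0.0008, 0.0003, 0.4973, 0.0, 0.0, 0.0004] mm 149
```

View pics/w3.png

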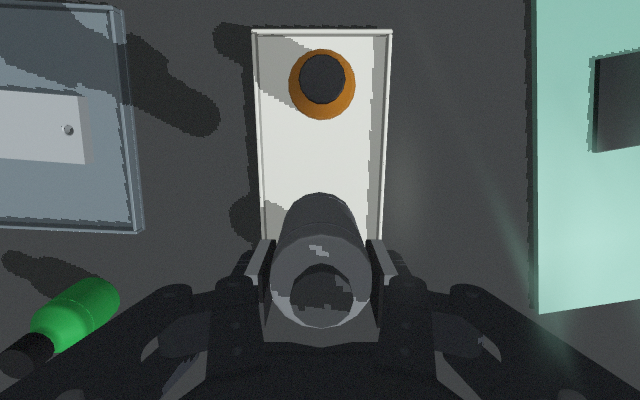

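The bottle stands in the white tray at (322,80) and the die is held upright at (320,270), over the middle slot. I lower it to the height it was picked at.

```bash
python3 -m creep '[[0,0,0.12,0,0,0,-1],[0,0,0.24,0,0,0,-1],[0,0,0.36,0,0,0,-1],[0,0,0.44,0,0,0,-1],[0,0,0.47,0,0,0,-1],[0,0,0.483,0,0,0,-1],[0,0,0.489,0,0,0,-1],[0,0,0.493,0,0,0,-1],[0,0,0.496,0,0,0,-1],[0,0,0.497,0,0,0,-1]]'
python3 -m creep '[[0,0,0.001,0,0,0,-1],[0,0,0.002,0,0,0,-1],[0,0,0.003,0,0,0,-1],[0,0,0.004,0,0,0,-1],[0,0,0.005,0,0,0,-1],[0,0,0.005,0,0,0,-1],[0,0,0.005,0,0,0,-1],[0,0,0.005,0,0,0,-1],[0,0,0.005,0,0,0,-1],[0,0,0.005,0,0,0,-1]]'
```

```text
time: 23.25
tool_pos: [474.4, -333.4, 52.0]
eef_rot: [0.999, -0.041, 0.001, 0.0]
wrist_force: [0.4, 0.8, -1.1]
opening: 41.8
gripper_force: 74.5
time: 24.25
tool_pos: [474.6, -333.5, 51.9]
eef_rot: [0.999, -0.041, 0.001, 0.0]
wrist_force: [-1.8, 3.2, 12.9]
opening: 41.8
gripper_force: 76.1
```

```bash
python3 -m creep '[[0,0,0,0,0,0,0.5],[0,0,0,0,0,0,1],[0,0,0,0,0,0,1],[0,0,0,0,0,0,1],[0,0,0,0,0,0,1],[0,0,-0.1,0,0,0,1],[0,0,-0.25,0,0,0,1],[0,0,-0.4,0,0,0,1],[0,0,-0.5,0,0,0,1],[0,0,-0.5,0,0,0,1]]'
python3 - <<'E'
from h import *
st();plan([[(530,-180,230,-50)],[(550,-47,250,-9)]])
E
```

```text
time: 25.25
tool_pos: [475.6, -335.3, 203.7]
eef_rot: [0.999, -0.041, 0.003, 0.003]
wrist_force: [0.4, -0.6, 0.0]
opening: 85.1
gripper_force: 0.0
{'time': 25.25, 'tool_pos': [475.553, -335.334, 203.746], 'eef_rot': [0.999, -0.041, 0.003, 0.003], 'joint_pos': [0.216, 0.731, 0.569, 1.761, -0.526, 0.797, -0.61], 'wrist_force': [0.412, -0.65, 0.013], 'opening': 85.051}
0 [0.1383, -0.5309, -0.0875, 0.0, 0.0, -0.2484] mm 167
1 [0.336, -0.2968, -0.0667, 0.0, 0.0, -0.2278] mm 136
```

```bash
python3 -m creep '[[0.138,-0.531,-0.088,0,0,-0.248,1],[0.138,-0.531,-0.088,0,0,-0.248,1],[0.138,-0.531,-0.088,0,0,-0.248,1],[0.138,-0.531,-0.088,0,0,-0.248,1],[0.138,-0.531,-0.088,0,0,-0.248,1],[0.138,-0.531,-0.088,0,0,-0.248,1],[0.138,-0.531,-0.088,0,0,-0.248,1],[0.138,-0.531,-0.088,0,0,-0.248,1],[0.138,-0.531,-0.088,0,0,-0.248,1],[0.138,-0.531,-0.088,0,0,-0.248,1]]'
python3 -m creep '[[0.336,-0.297,-0.067,0,0,-0.228,1],[0.336,-0.297,-0.067,0,0,-0.228,1],[0.336,-0.297,-0.067,0,0,-0.228,1],[0.336,-0.297,-0.067,0,0,-0.228,1],[0.336,-0.297,-0.067,0,0,-0.228,1],[0.336,-0.297,-0.067,0,0,-0.228,1],[0.336,-0.297,-0.067,0,0,-0.228,1],[0.336,-0.297,-0.067,0,0,-0.228,1],[0.336,-0.297,-0.067,0,0,-0.228,1],[0.336,-0.297,-0.067,0,0,-0.228,1]]'
python3 - <<'E'
from h import *
st()
for k in range(2):
    im,d,c=cap('wrist');P=cloud(c,d)
    ok=((P[...,2]>13)&(P[...,2]<24)&(abs(P[...,0]-550)<65)&(abs(P[...,1]+47)<75)).astype(np.uint8)
    kk,l,s,ce=cv2.connectedComponentsWithStats(ok);i=1+s[1:,4].argmax();print(s[i],ce[i],np.median(P[l==i][:,2]))
    cs,_=cv2.findContours((l==i).astype(np.uint8),0,1);r=cv2.minAreaRect(onplane(c,max(cs,key=len)[:,0],18)[:,:2].astype(np.float32));print(np.round(r[0],2),np.round(r[1],1),r[2])
    g=cv2.cvtColor(im,6);m=((l==i).astype(np.uint8));x,y,w,h=s[i][:4]
    hull=np.zeros_like(m);cv2.fillConvexPoly(hull,cv2.convexHull(max(cs,key=len)),1);hull=cv2.erode(hull,np.ones((9,9)))
    dark=((g<95)&(hull>0)).astype(np.uint8);kk,l2,s2,c2=cv2.connectedComponentsWithStats(dark)
    for j in range(1,kk):
        if s2[j,4]>8:print('hole',s2[j],onplane(c,c2[j],18).round(1))
cv2.imwrite('pics/w4.png',im)
E
```

```text
time: 26.25
tool_pos: [527.8, -178.0, 225.7]
eef_rot: [0.94, 0.341, -0.0, -0.0]
wrist_force: [0.9, -0.2, -0.7]
opening: 85.8
gripper_force: 0.0
time: 27.25
tool_pos: [548.1, -44.7, 245.9]
eef_rot: [0.761, 0.649, -0.0, -0.0]
wrist_force: [0.1, 0.3, 0.2]
opening: 85.5
gripper_force: 0.0
{'time': 27.25, 'tool_pos': [548.078, -44.724, 245.911], 'eef_rot': [0.761, 0.649, -0.0, -0.0], 'joint_pos': [-0.131, 0.578, 0.211, 1.79, -0.161, 0.791, 0.002], 'wrist_force': [0.09, 0.288, 0.16], 'opening': 85.456}
[ 294  125   59   94 5233] [322.96598509 170.97592203] 17.2115837724578
[550.7  -46.62] [109.2  65.8] 80.97479248046875
[ 294  125   59   94 5229] [322.97265251 170.93956779] 17.199551768267725
[550.7  -46.56] [109.2  65.8] 80.9918212890625
```

View pics/w4.png

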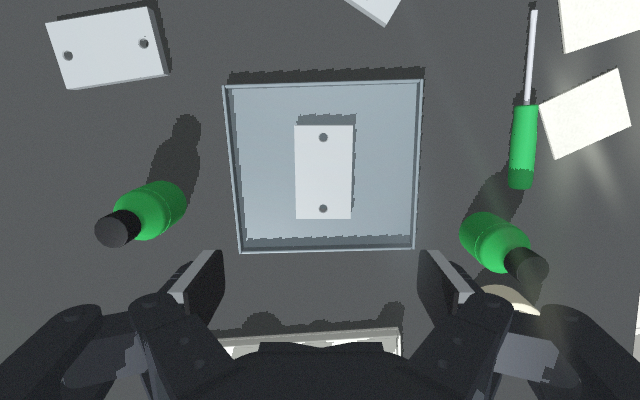

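The wrist view shows the plate clear in the grey tray, centred at (323,171) with holes at (323,137) and (323,208). In the world it is centred at (550.7,−46.6), 109×66 mm, which fits the given size. The jar, bottle and die are all gone from the tray.

```bash
python3 - <<'E'
from h import *
st();plan([[(550.7,-46.6,-1,-9.03)]])
E
```

```text
{'time': 27.35, 'tool_pos': [548.076, -44.626, 245.936], 'eef_rot': [0.761, 0.649, -0.0, -0.0], 'joint_pos': [-0.131, 0.578, 0.211, 1.79, -0.161, 0.791, 0.002], 'wrist_force': [-0.623, 0.72, 0.659], 'opening': 85.425}
0 [-0.0051, 0.0097, 0.8231, 0.0, 0.0, -0.0001] mm 247
```

```bash
python3 -m creep '[[-0.005,0.01,0.15,0,0,0,1],[-0.005,0.01,0.3,0,0,0,1],[-0.005,0.01,0.45,0,0,0,1],[-0.005,0.01,0.6,0,0,0,1],[-0.005,0.01,0.7,0,0,0,1],[-0.005,0.01,0.75,0,0,0,1],[-0.005,0.01,0.78,0,0,0,1],[-0.005,0.01,0.8,0,0,0,1],[-0.005,0.01,0.8,0,0,0,1],[-0.005,0.01,0.8,0,0,0,1]]' 40
python3 -c "
from h import *
st();plan([[(550.7,-46.6,-1,-9.03)]])"
```

```text
time: 28.35
tool_pos: [551.7, -46.6, 7.1]
eef_rot: [0.761, 0.649, 0.001, 0.001]
wrist_force: [0.0, 0.2, 0.3]
opening: 85.6
gripper_force: 0.0
{'time': 28.35, 'tool_pos': [551.712, -46.638, 7.098], 'eef_rot': [0.761, 0.649, 0.001, 0.001], 'joint_pos': [-0.045, 0.958, 0.078, 1.921, -0.24, 0.269, 0.075], 'wrist_force': [0.01, 0.23, 0.304], 'opening': 85.554}
0 [-0.0004, -0.0034, 0.027, 0.0, 0.0, 0.0001] mm 8
```

```bash
python3 -m creep '[[0,-0.003,0.015,0,0,0,1],[0,-0.003,0.026,0,0,0,1],[0,-0.003,0.026,0,0,0,1],[0,-0.003,0.026,0,0,0,-1],[0,-0.003,0.026,0,0,0,-1],[0,-0.003,0.026,0,0,0,-1],[0,-0.003,0.026,0,0,0,-1],[0,-0.003,0.026,0,0,0,-1],[0,-0.003,0.026,0,0,0,-1],[0,-0.003,0.026,0,0,0,-1]]' 40
```

```text
time: 29.35
tool_pos: [550.2, -46.4, -1.5]
eef_rot: [0.761, 0.649, 0.0, 0.0]
wrist_force: [-1.3, 0.4, 5.9]
opening: 64.7
gripper_force: 45.4
```

```bash
python3 - <<'E'
from h import *
plan([[(550.5,-46.5,180,-9)],[(465,100,220,-35)],[(390,255,250,-61.5)]])
E
```

```text
0 [-0.0001, 0.0012, -0.6049, 0.0, 0.0, -0.0001] mm 181
1 [0.4377, -0.3579, -0.1333, 0.0, 0.0, 0.1444] mm 174
2 [0.2798, -0.5011, -0.1, 0.0, 0.0, 0.1472] mm 175
```

```bash
python3 -m creep '[[0,0,0,0,0,0,-1],[0,0,-0.03,0,0,0,-1],[0,0,-0.08,0,0,0,-1],[0,0,-0.16,0,0,0,-1],[0,0,-0.26,0,0,0,-1],[0,0,-0.38,0,0,0,-1],[0,0,-0.5,0,0,0,-1],[0,0,-0.6,0,0,0,-1],[0,0,-0.6,0,0,0,-1],[0,0,-0.6,0,0,0,-1]]' 60
python3 -m creep '[[0.06,-0.05,-0.03,0,0,0.02,-1],[0.15,-0.12,-0.06,0,0,0.05,-1],[0.24,-0.2,-0.09,0,0,0.08,-1],[0.33,-0.27,-0.12,0,0,0.11,-1],[0.4,-0.33,-0.133,0,0,0.13,-1],[0.438,-0.358,-0.133,0,0,0.144,-1],[0.438,-0.358,-0.133,0,0,0.144,-1],[0.438,-0.358,-0.133,0,0,0.144,-1],[0.438,-0.358,-0.133,0,0,0.144,-1],[0.438,-0.358,-0.133,0,0,0.144,-1]]'
python3 -m creep '[[0.05,-0.08,-0.03,0,0,0.03,-1],[0.1,-0.18,-0.06,0,0,0.06,-1],[0.16,-0.29,-0.09,0,0,0.09,-1],[0.22,-0.39,-0.1,0,0,0.12,-1],[0.26,-0.47,-0.1,0,0,0.14,-1],[0.28,-0.501,-0.1,0,0,0.147,-1],[0.28,-0.501,-0.1,0,0,0.147,-1],[0.28,-0.501,-0.1,0,0,0.147,-1],[0.28,-0.501,-0.1,0,0,0.147,-1],[0.28,-0.501,-0.1,0,0,0.147,-1]]'
python3 - <<'E'
from h import *
st();im,d,c=cap('wrist');cv2.imwrite('pics/w5.png',im);np.savez('w5.npz',im=im,d=d,f=np.array(c[:3]),M=c[3]);st()
E
```

```text
time: 30.35
tool_pos: [549.8, -46.2, 178.9]
eef_rot: [0.76, 0.649, 0.0, 0.0]
wrist_force: [0.5, -0.9, -2.9]
opening: 64.1
gripper_force: 68.0
time: 31.35
tool_pos: [464.8, 98.9, 217.8]
eef_rot: [0.887, 0.461, -0.0, 0.0]
wrist_force: [0.5, -0.1, -2.2]
opening: 64.4
gripper_force: 67.9
time: 32.35
tool_pos: [390.0, 253.9, 248.2]
eef_rot: [0.969, 0.246, 0.0, 0.0]
wrist_force: [0.7, 0.1, -2.4]
opening: 64.2
gripper_force: 67.9
{'time': 32.35, 'tool_pos': [390.028, 253.897, 248.222], 'eef_rot': [0.969, 0.246, 0.0, 0.0], 'joint_pos': [-1.062, 0.526, 0.605, 2.032, -0.45, 0.715, -1.247], 'wrist_force': [0.711, 0.059, -2.434], 'opening': 64.223}
{'time': 32.4, 'tool_pos': [389.912, 254.099, 248.189], 'eef_rot': [0.969, 0.246, 0.0, 0.0], 'joint_pos': [-1.062, 0.526, 0.605, 2.032, -0.45, 0.715, -1.247], 'wrist_force': [-0.961, -0.213, -1.764], 'opening': 64.338}
```

View pics/w5.png

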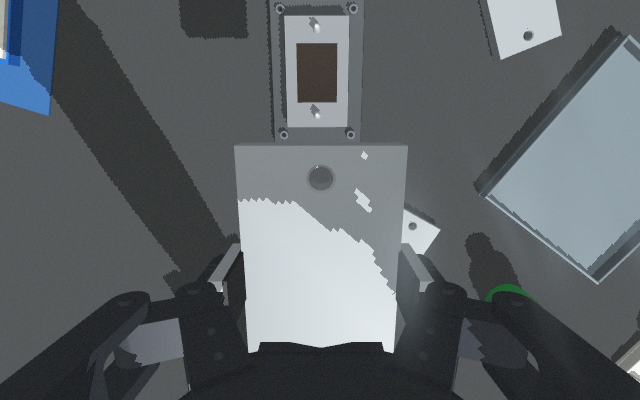

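The plate is held level, with its front hole at (320,177). The mould's grey top face spans about (284–350, 15–127), with pins at (316,25) and (317,112). I measure both.

```bash
cat > mm.py <<'E'
from h import *
import sys
def measure(im,d,c,tz,s):
    P=cloud(c,d);out={}
    g=cv2.cvtColor(im,6)
    # mould top
    ok=((P[...,2]>25)&(P[...,2]<36)&(np.hypot(P[...,0]-480,P[...,1]-307)<90)).astype(np.uint8)
    k,l,st_,_=cv2.connectedComponentsWithStats(ok);i=1+st_[1:,4].argmax()
    cs,_=cv2.findContours((l==i).astype(np.uint8),0,1);r=cv2.minAreaRect(onplane(c,max(cs,key=len)[:,0],30)[:,:2].astype(np.float32))
    print('mould',np.round(r[0],2),np.round(r[1],1),round(r[2],2),'z',np.median(P[l==i][:,2]).round(1))
    # pins: heights 36..46
    ok=((P[...,2]>35)&(P[...,2]<48)&(np.hypot(P[...,0]-480,P[...,1]-307)<70)).astype(np.uint8)
    k,l,st_,ce=cv2.connectedComponentsWithStats(ok)
    for i in range(1,k):
        if st_[i,4]>4:q=P[l==i];print('pin',st_[i,4],ce[i].round(1),q.mean(0).round(1))
    # held cover top
    Y=R.from_quat(s['eef_rot']).as_matrix();L=(P-np.array(s['tool_pos']))@Y  # tool coordinates
    ok=(abs(L[...,1])<36)&(L[...,0]>-15)&(L[...,0]<75)&(abs(L[...,2]+12)<20)
    print('cover z in tool',np.nanmedian(L[ok][:,2]).round(2))
    zt=np.nanmedian(L[ok][:,2]);
    m=(ok&(abs(L[...,2]-zt)<4)).astype(np.uint8);cs,_=cv2.findContours(m,0,1);cc=max(cs,key=len)
    def tool(uv):
        w=onplane(c,uv,s['tool_pos'][2]-zt);return (w-np.array(s['tool_pos']))@Y
    t=tool(cc[:,0])[:,:2]
    fe=t[:,0].max();a=[]
    for sg in(-1,1):
        e=t[(sg*t[:,1]>24)&(t[:,0]>5)&(t[:,0]<fe-4)];p=np.polyfit(e[:,0],e[:,1],1);a.append(p);print('side',sg,len(e),p.round(4),np.std(e[:,1]-np.polyval(p,e[:,0])).round(2))
    print('slope deg',np.degrees(np.arctan(np.mean([p[0] for p in a]))).round(2),'mid y at x=42',np.mean([np.polyval(p,42) for p in a]).round(2),'front edge x',np.median(t[(abs(t[:,1])<25)&(t[:,0]>fe-3)][:,0]).round(2))
    g2=cv2.GaussianBlur(g,(5,5),1);x,y=320,177
    roi=g2[y-25:y+25,x-25:x+25];dk=(roi<np.median(roi)*0.82).astype(np.uint8);k,l,st_,ce=cv2.connectedComponentsWithStats(dk)
    for i in range(1,k):
        if st_[i,4]>100:
            cs,_=cv2.findContours((l==i).astype(np.uint8),0,1);e=cv2.minEnclosingCircle(max(cs,key=len));uv=np.array(e[0])+[x-25,y-25];print('hole',st_[i],uv.round(1),round(e[1],1),'tool',tool(uv).round(2),'cent',tool(ce[i]+[x-25,y-25]).round(2))
if __name__=='__main__':
    s=sensors.sense();a=np.load('w5.npz');measure(a['im'],a['d'],(*a['f'],a['M']),0,s)
E
python3 mm.py
```

```text
mould [481.35 308.18] [109.3  65.7] 28.65 z 29.3
pin 58 [316.3  26.9] [518.  328.   39.3]
pin 46 [316.8 114.7] [444.8 288.   39.5]
cover z in tool -18.51
side -1 127 [  0.0408 -33.9144] 0.98
side 1 120 [-3.06000e-02  3.44063e+01] 0.72
slope deg 0.29 mid y at x=42 0.46 front edge x 54.77
hole [ 13  14  26  24 475] [320.5 177.9] 12.6 tool [[ 42.11   0.45 -18.51]] cent [[ 42.18   0.47 -18.51]]
```

```bash
python3 - <<'E'
from h import *
s=sensors.sense();print(yawof(s['eef_rot']),R.from_quat(s['eef_rot']).as_matrix()[:,2])
plan([[(381,253.5,70,-61.15)]])
E
```

```text
-61.510087169091776 [ 2.17036123e-04 -5.65985414e-05 -9.99999975e-01]
0 [-0.0271, -0.0124, 0.594, 0.0, 0.0, -0.002] mm 178
```

```bash
python3 -m creep '[[-0.027,-0.012,0.12,0,0,-0.002,-1],[-0.027,-0.012,0.24,0,0,-0.002,-1],[-0.027,-0.012,0.36,0,0,-0.002,-1],[-0.027,-0.012,0.48,0,0,-0.002,-1],[-0.027,-0.012,0.56,0,0,-0.002,-1],[-0.027,-0.012,0.594,0,0,-0.002,-1],[-0.027,-0.012,0.594,0,0,-0.002,-1],[-0.027,-0.012,0.594,0,0,-0.002,-1],[-0.027,-0.012,0.594,0,0,-0.002,-1],[-0.027,-0.012,0.594,0,0,-0.002,-1]]'
python3 - <<'E'
from mm import *
s=sensors.sense();im,d,c=cap('wrist');cv2.imwrite('pics/w6.png',im);np.savez('w6.npz',im=im,d=d,f=np.array(c[:3]),M=c[3]);st();measure(im,d,c,0,s);print(yawof(s['eef_rot']))
E
```

```text
time: 33.4
tool_pos: [381.1, 254.8, 70.7]
eef_rot: [0.968, 0.25, 0.001, -0.0]
wrist_force: [0.0, -0.0, -2.5]
opening: 64.3
gripper_force: 67.8
{'time': 33.45, 'tool_pos': [380.939, 254.804, 70.604], 'eef_rot': [0.968, 0.25, 0.001, -0.0], 'joint_pos': [-0.806, 0.803, 0.191, 2.196, -0.745, 0.203, -1.004], 'wrist_force': [0.109, 0.472, -1.656], 'opening': 64.515}
mould [460.88 296.86] [62.3 65.3] 28.67 z 29.3
pin 187 [323.7 101.9] [444.8 288.1  39.5]
cover z in tool -18.49
side -1 125 [  0.0414 -34.1886] 0.96
side 1 124 [-0.0354 34.3603] 0.8
slope deg 0.17 mid y at x=42 0.21 front edge x 54.76
hole [ 13  14  26  24 486] [320.5 177.2] 12.6 tool [[ 42.35   0.21 -18.42]] cent [[ 42.25   0.19 -18.42]]
-61.026538793276664
```

View pics/w6.png

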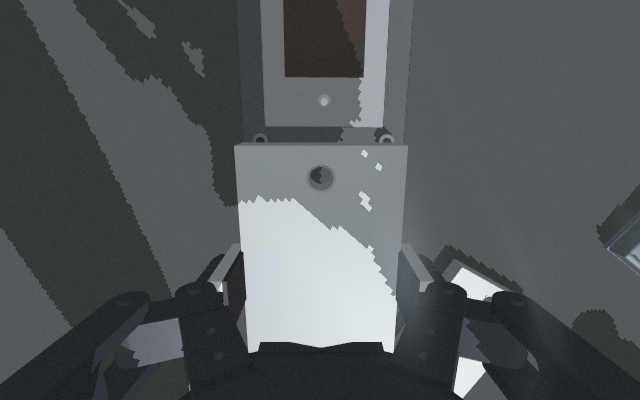

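The near pin is at (324,101) and the front hole at (320,177). Both views put the mould centre at about (481.4,308.1), at 28.66°. I move over it, staying above the pins.

```bash
python3 - <<'E'
from h import *
st();plan([[(481.1,308.2,56,-61.1)]])
E
```

```text
{'time': 33.45, 'tool_pos': [380.939, 254.804, 70.604], 'eef_rot': [0.968, 0.25, 0.001, -0.0], 'joint_pos': [-0.806, 0.803, 0.191, 2.196, -0.745, 0.203, -1.004], 'wrist_force': [0.109, 0.472, -1.656], 'opening': 64.515}
0 [0.3783, 0.006, 0.0487, 0.0, 0.0, 0.0004] mm 114
```

```bash
python3 -m creep '[[0.08,0.006,0.01,0,0,0,-1],[0.16,0.006,0.02,0,0,0,-1],[0.24,0.006,0.03,0,0,0,-1],[0.32,0.006,0.04,0,0,0,-1],[0.378,0.006,0.049,0,0,0,-1],[0.378,0.006,0.049,0,0,0,-1],[0.378,0.006,0.049,0,0,0,-1],[0.378,0.006,0.049,0,0,0,-1],[0.378,0.006,0.049,0,0,0,-1],[0.378,0.006,0.049,0,0,0,-1]]'
python3 - <<'E'
from h import *
s=sensors.sense();a=[s]
for k in range(3):
    a.append((cap('wrist'),sensors.sense())[1])
print(np.round([x['tool_pos'] for x in a],2),[round(yawof(x['eef_rot']),2) for x in a])
plan([[(481.1,308.2,25.5,-61.1)]],(*np.mean([x['tool_pos'] for x in a],0),np.mean([yawof(x['eef_rot']) for x in a])))
E
```

```text
time: 34.45
tool_pos: [480.1, 307.5, 55.4]
eef_rot: [0.968, 0.25, -0.0, -0.0]
wrist_force: [-0.8, -0.5, -2.2]
opening: 64.3
gripper_force: 67.9
[[480.06 307.45  55.39]
 [480.21 307.56  55.35]
 [480.35 307.62  55.35]
 [480.44 307.69  55.28]] [np.float64(-61.06), np.float64(-61.05), np.float64(-61.05), np.float64(-61.04)]
0 [0.0034, -0.0005, 0.0995, 0.0, 0.0, 0.0003] mm 30
```

```bash
python3 -m creep '[[0.001,0,0.02,0,0,0,-1],[0.001,0,0.04,0,0,0,-1],[0.001,0,0.045,0,0,0,-1],[0.001,0,0.05,0,0,0,-1],[0.001,0,0.05,0,0,0,-1],[0.001,0,0.05,0,0,0,-1],[0.001,0,0.05,0,0,0,-1],[0.001,0,0.05,0,0,0,-1],[0.001,0,0.05,0,0,0,-1],[0.001,0,0.05,0,0,0,-1]]'
python3 - <<'E'
from h import *
st();plan([[(481.1,308.2,25.5,-61.1)]])
E
```

```text
time: 35.6
tool_pos: [480.9, 308.0, 40.3]
eef_rot: [0.968, 0.25, 0.0, -0.0]
wrist_force: [0.7, 0.9, -2.9]
opening: 64.5
gripper_force: 67.9
{'time': 35.6, 'tool_pos': [480.92, 307.969, 40.291], 'eef_rot': [0.968, 0.25, 0.0, -0.0], 'joint_pos': [-0.843, 0.943, 0.34, 1.873, -0.681, 0.444, -1.072], 'wrist_force': [0.732, 0.912, -2.897], 'opening': 64.527}
0 [0.0009, -0.0004, 0.0493, 0.0, 0.0, 0.0003] mm 15
```

Aligned to within 0.3 mm. I lower past the pin noses and check the force.

```bash
python3 -m creep '[[0.001,0,0.004,0,0,0,-1],[0.001,0,0.008,0,0,0,-1],[0.001,0,0.011,0,0,0,-1],[0.001,0,0.014,0,0,0,-1],[0.001,0,0.017,0,0,0,-1],[0.001,0,0.02,0,0,0,-1],[0.001,0,0.02,0,0,0,-1],[0.001,0,0.02,0,0,0,-1],[0.001,0,0.02,0,0,0,-1],[0.001,0,0.02,0,0,0,-1]]'
python3 -m creep '[[0,0,0.003,0,0,0,-1],[0,0,0.006,0,0,0,-1],[0,0,0.008,0,0,0,-1],[0,0,0.01,0,0,0,-1],[0,0,0.01,0,0,0,-1],[0,0,0.01,0,0,0,-1],[0,0,0.01,0,0,0,-1],[0,0,0.01,0,0,0,-1],[0,0,0.01,0,0,0,-1],[0,0,0.01,0,0,0,-1]]'
```

```text
time: 36.6
tool_pos: [481.2, 308.1, 34.2]
eef_rot: [0.968, 0.25, 0.0, -0.0]
wrist_force: [0.1, -0.2, -2.5]
opening: 64.4
gripper_force: 67.9
time: 37.6
tool_pos: [481.3, 308.1, 31.2]
eef_rot: [0.968, 0.25, 0.0, -0.0]
wrist_force: [1.8, 0.6, -3.3]
opening: 64.5
gripper_force: 67.9
```

```bash
python3 -m creep '[[0,0,0.003,0,0,0,-1],[0,0,0.006,0,0,0,-1],[0,0,0.009,0,0,0,-1],[0,0,0.011,0,0,0,-1],[0,0,0.013,0,0,0,-1],[0,0,0.015,0,0,0,-1],[0,0,0.016,0,0,0,-1],[0,0,0.017,0,0,0,-1],[0,0,0.017,0,0,0,-1],[0,0,0.017,0,0,0,-1]]'
```

```text
time: 38.6
tool_pos: [481.3, 308.2, 26.1]
eef_rot: [0.968, 0.25, 0.0, -0.0]
wrist_force: [1.9, -0.1, -1.9]
opening: 64.4
gripper_force: 68.0
```

```bash
python3 -m creep '[[0,0,0.001,0,0,0,-1],[0,0,0.002,0,0,0,-1],[0,0,0.003,0,0,0,-1],[0,0,0.004,0,0,0,-1],[0,0,0.004,0,0,0,-1],[0,0,0.004,0,0,0,-1],[0,0,0.004,0,0,0,-1],[0,0,0.004,0,0,0,-1],[0,0,0.004,0,0,0,-1],[0,0,0.004,0,0,0,-1]]'
```

```text
time: 39.6
tool_pos: [481.3, 308.1, 24.9]
eef_rot: [0.968, 0.25, 0.0, -0.0]
wrist_force: [3.2, 1.0, -1.1]
opening: 64.8
gripper_force: 68.0
```

```bash
python3 -m creep '[[0,0,0.001,0,0,0,-1],[0,0,0.002,0,0,0,-1],[0,0,0.003,0,0,0,-1],[0,0,0.003,0,0,0,-1],[0,0,0.003,0,0,0,-1],[0,0,0.003,0,0,0,-1],[0,0,0.003,0,0,0,-1],[0,0,0.003,0,0,0,-1],[0,0,0.003,0,0,0,-1],[0,0,0.003,0,0,0,-1]]'
```

```text
time: 40.6
tool_pos: [481.3, 308.1, 24.8]
eef_rot: [0.968, 0.25, 0.0, -0.0]
wrist_force: [1.9, 0.5, 6.4]
opening: 64.3
gripper_force: 69.0
```

Contact at the expected height (6 N). I release, rise and check.

```bash
python3 -m creep '[[0,0,0,0,0,0,0.7],[0,0,0,0,0,0,1],[0,0,0,0,0,0,1],[0,0,0,0,0,0,1],[0,0,0,0,0,0,1],[0,0,-0.05,0,0,0,1],[0,0,-0.2,0,0,0,1],[0,0,-0.35,0,0,0,1],[0,0,-0.5,0,0,0,1],[0,0,-0.6,0,0,0,1]]'
python3 - <<'E'
from h import *
st();im,d,c=cap('wrist');P=cloud(c,d);cv2.imwrite('pics/w7.png',im)
ok=((P[...,2]>36)&(P[...,2]<52)&(np.hypot(P[...,0]-480,P[...,1]-307)<90)).astype(np.uint8)
cs,_=cv2.findContours(ok,0,1);r=cv2.minAreaRect(onplane(c,max(cs,key=len)[:,0],44)[:,:2].astype(np.float32));q=P[ok>0]
A=np.c_[q[:,:2]-q[:,:2].mean(0),np.ones(len(q))];print(r,'z',np.median(q[:,2]),'tilt',np.linalg.lstsq(A,q[:,2],rcond=None)[0])
plan([[(465,100,200,-50)],[(474,-140,205,-72)],[(474,-333,205,-94.7)],[(474,-333,50.5,-94.7)]])
E
```

```text
time: 41.6
tool_pos: [482.1, 308.0, 208.2]
eef_rot: [0.968, 0.25, 0.002, -0.001]
wrist_force: [0.8, 0.5, -0.4]
opening: 85.4
gripper_force: 0.0
{'time': 41.6, 'tool_pos': [482.087, 308.032, 208.229], 'eef_rot': [0.968, 0.25, 0.002, -0.001], 'joint_pos': [-0.97, 0.714, 0.568, 1.781, -0.516, 0.795, -1.21], 'wrist_force': [0.814, 0.511, -0.437], 'opening': 85.365}
((481.3190612792969, 308.10693359375), (109.94219970703125, 65.81767272949219), 28.926738739013672) z 43.22450161118434 tilt [-1.29416383e-03 -9.91580703e-05  4.31884611e+01]
0 [-0.3931, 0.5782, 0.04, 0.0, 0.0, -0.0617] mm 210
1 [-0.4912, 0.6321, -0.0167, 0.0, 0.0, 0.1222] mm 240
2 [-0.1988, 0.6118, 0.0, 0.0, 0.0, 0.1261] mm 193
3 [0.0, 0.0, 0.515, 0.0, 0.0, -0.0] mm 154
```

View pics/w7.png

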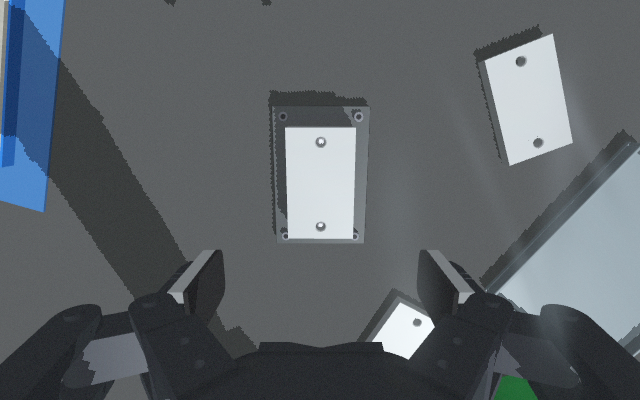

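The cover lies flush on the mould, centred at (320,183), with pin tips in both holes at (321,142) and (320,226). It measures z≈44, level and within about 0.1 mm of the mould centre. Next I return the die.

```bash
python3 -m creep '[[-0.393,0.578,0.03,0,0,-0.062,1],[-0.393,0.578,0.03,0,0,-0.062,1],[-0.393,0.578,0.03,0,0,-0.062,1],[-0.393,0.578,0.03,0,0,-0.062,1],[-0.393,0.578,0.03,0,0,-0.062,1],[-0.393,0.578,0.03,0,0,-0.062,1],[-0.393,0.578,0.03,0,0,-0.062,1],[-0.393,0.578,0.03,0,0,-0.062,1],[-0.393,0.578,0.03,0,0,-0.062,1],[-0.393,0.578,0.03,0,0,-0.062,1]]' 70
python3 -m creep '[[-0.491,0.632,-0.017,0,0,0.122,1],[-0.491,0.632,-0.017,0,0,0.122,1],[-0.491,0.632,-0.017,0,0,0.122,1],[-0.491,0.632,-0.017,0,0,0.122,1],[-0.491,0.632,-0.017,0,0,0.122,1],[-0.491,0.632,-0.017,0,0,0.122,1],[-0.491,0.632,-0.017,0,0,0.122,1],[-0.491,0.632,-0.017,0,0,0.122,1],[-0.491,0.632,-0.017,0,0,0.122,1],[-0.491,0.632,-0.017,0,0,0.122,1]]'
python3 -m creep '[[-0.199,0.612,0,0,0,0.126,1],[-0.199,0.612,0,0,0,0.126,1],[-0.199,0.612,0,0,0,0.126,1],[-0.199,0.612,0,0,0,0.126,1],[-0.199,0.612,0,0,0,0.126,1],[-0.199,0.612,0,0,0,0.126,1],[-0.199,0.612,0,0,0,0.126,1],[-0.199,0.612,0,0,0,0.126,1],[-0.199,0.612,0,0,0,0.126,1],[-0.199,0.612,0,0,0,0.126,1]]'
python3 - <<'E'
from h import *
st();plan([[(474.5,-333.5,51.5,-94.7)]])
im,d,c=cap('top');P=cloud(c,d)
for n,lo,hi in(('bottle',106,118),('jar',86,96),('die',80,90)):
    ok=((P[...,2]>lo)&(P[...,2]<hi)&(P[...,1]<-280)&(P[...,1]>-390)&(P[...,0]>330)&(P[...,0]<620)).astype(np.uint8)
    k,l,s,ce=cv2.connectedComponentsWithStats(ok)
    for i in range(1,k):
        if s[i,4]>30:q=P[l==i];print(n,s[i,4],((q.min(0)+q.max(0))/2).round(1))
E
```

```text
time: 42.65
tool_pos: [462.0, 100.5, 194.9]
eef_rot: [0.939, 0.344, 0.0, -0.0]
wrist_force: [-0.4, 0.1, -0.8]
opening: 85.5
gripper_force: 0.0
time: 43.65
tool_pos: [471.7, -139.1, 199.9]
eef_rot: [0.987, 0.159, -0.0, -0.0]
wrist_force: [-0.0, -0.4, 0.2]
opening: 85.4
gripper_force: 0.0
time: 44.65
tool_pos: [472.3, -332.8, 200.1]
eef_rot: [0.999, -0.039, 0.0, -0.0]
wrist_force: [0.4, 0.4, 0.2]
opening: 85.5
gripper_force: 0.0
{'time': 44.65, 'tool_pos': [472.348, -332.787, 200.116], 'eef_rot': [0.999, -0.039, 0.0, -0.0], 'joint_pos': [0.209, 0.738, 0.583, 1.768, -0.543, 0.801, -0.588], 'wrist_force': [0.425, 0.355, 0.195], 'opening': 85.495}
0 [0.0073, 0.0018, 0.4954, 0.0, 0.0, 0.0014] mm 149
```

```bash
python3 -m creep '[[0.007,0.002,0.12,0,0,0.001,1],[0.007,0.002,0.24,0,0,0.001,1],[0.007,0.002,0.36,0,0,0.001,1],[0.007,0.002,0.46,0,0,0.001,1],[0.007,0.002,0.495,0,0,0.001,1],[0.007,0.002,0.495,0,0,0.001,1],[0.007,0.002,0.495,0,0,0.001,-1],[0.007,0.002,0.495,0,0,0.001,-1],[0.007,0.002,0.495,0,0,0.001,-1],[0.007,0.002,0.495,0,0,0.001,-1]]' 70
python3 -m creep '[[0,0,0,0,0,0,-1],[0,0,0,0,0,0,-1],[0,0,0,0,0,0,-1],[0,0,0,0,0,0,-1],[0,0,-0.05,0,0,0,-1],[0,0,-0.15,0,0,0,-1],[0,0,-0.28,0,0,0,-1],[0,0,-0.41,0,0,0,-1],[0,0,-0.5,0,0,0,-1],[0,0,-0.5,0,0,0,-1]]'
python3 - <<'E'
from h import *
st();plan([[(470,-180,200,-50)],[(490.3,-3.5,200,-7.3)]],(474.5,-333.5,201.5,-94.7))
E
```

```text
time: 45.7
tool_pos: [475.0, -334.2, 53.4]
eef_rot: [0.999, -0.041, 0.001, -0.0]
wrist_force: [-0.5, 2.5, 8.1]
opening: 42.1
gripper_force: 69.8
time: 46.7
tool_pos: [475.3, -336.4, 205.5]
eef_rot: [0.999, -0.041, 0.003, 0.002]
wrist_force: [0.2, -0.9, -6.4]
opening: 42.0
gripper_force: 73.3
{'time': 46.7, 'tool_pos': [475.286, -336.356, 205.527], 'eef_rot': [0.999, -0.041, 0.003, 0.002], 'joint_pos': [0.205, 0.736, 0.596, 1.758, -0.546, 0.811, -0.589], 'wrist_force': [0.242, -0.935, -6.379], 'opening': 41.962}
0 [-0.0569, -0.5087, 0.005, 0.0, 0.0, -0.2483] mm 154
1 [0.43, -0.4072, 0.0, 0.0, 0.0, -0.2372] mm 178
```

```bash
python3 -m creep '[[-0.057,-0.509,0,0,0,-0.248,-1],[-0.057,-0.509,0,0,0,-0.248,-1],[-0.057,-0.509,0,0,0,-0.248,-1],[-0.057,-0.509,0,0,0,-0.248,-1],[-0.057,-0.509,0,0,0,-0.248,-1],[-0.057,-0.509,0,0,0,-0.248,-1],[-0.057,-0.509,0,0,0,-0.248,-1],[-0.057,-0.509,0,0,0,-0.248,-1],[-0.057,-0.509,0,0,0,-0.248,-1],[-0.057,-0.509,0,0,0,-0.248,-1]]'
python3 -m creep '[[0.43,-0.407,0,0,0,-0.237,-1],[0.43,-0.407,0,0,0,-0.237,-1],[0.43,-0.407,0,0,0,-0.237,-1],[0.43,-0.407,0,0,0,-0.237,-1],[0.43,-0.407,0,0,0,-0.237,-1],[0.43,-0.407,0,0,0,-0.237,-1],[0.43,-0.407,0,0,0,-0.237,-1],[0.43,-0.407,0,0,0,-0.237,-1],[0.43,-0.407,0,0,0,-0.237,-1],[0.43,-0.407,0,0,0,-0.237,-1]]'
python3 - <<'E'
from h import *
st();plan([[(490.5,-3.5,53,-7.3)]])
E
```

```text
time: 47.7
tool_pos: [469.4, -181.1, 201.4]
eef_rot: [0.94, 0.341, -0.0, -0.0]
wrist_force: [-0.8, -0.0, -7.3]
opening: 41.7
gripper_force: 74.2
time: 48.7
tool_pos: [490.0, -5.1, 201.6]
eef_rot: [0.752, 0.659, -0.0, 0.0]
wrist_force: [0.4, -0.3, -7.2]
opening: 41.6
gripper_force: 74.5
{'time': 48.7, 'tool_pos': [489.974, -5.053, 201.566], 'eef_rot': [0.752, 0.659, -0.0, 0.0], 'joint_pos': [-0.212, 0.571, 0.202, 2.01, -0.199, 0.579, -0.006], 'wrist_force': [0.448, -0.334, -7.195], 'opening': 41.609}
0 [0.0054, 0.0011, 0.4952, 0.0, 0.0, -0.0012] mm 149
```

```bash
python3 -m creep '[[0.005,0.001,0.12,0,0,0,-1],[0.005,0.001,0.24,0,0,0,-1],[0.005,0.001,0.36,0,0,0,-1],[0.005,0.001,0.44,0,0,0,-1],[0.005,0.001,0.47,0,0,0,-1],[0.005,0.001,0.483,0,0,0,-1],[0.005,0.001,0.489,0,0,0,-1],[0.005,0.001,0.493,0,0,0,-1],[0.005,0.001,0.496,0,0,0,-1],[0.005,0.001,0.497,0,0,0,-1]]'
python3 -m creep '[[0,0,0.001,0,0,0,-1],[0,0,0.002,0,0,0,-1],[0,0,0.003,0,0,0,-1],[0,0,0.004,0,0,0,-1],[0,0,0.005,0,0,0,-1],[0,0,0.005,0,0,0,-1],[0,0,0.005,0,0,0,-1],[0,0,0.005,0,0,0,-1],[0,0,0.005,0,0,0,-1],[0,0,0.005,0,0,0,-1]]'
```

```text
time: 49.7
tool_pos: [491.3, -3.0, 53.4]
eef_rot: [0.751, 0.66, 0.001, 0.001]
wrist_force: [-1.9, 0.3, 0.8]
opening: 41.6
gripper_force: 75.3
time: 50.7
tool_pos: [491.2, -3.0, 53.2]
eef_rot: [0.751, 0.66, 0.001, 0.001]
wrist_force: [-2.9, 0.3, 18.3]
opening: 41.6
gripper_force: 77.0
```

```bash
python3 -m creep '[[0,0,0,0,0,0,0.5],[0,0,0,0,0,0,1],[0,0,0,0,0,0,1],[0,0,0,0,0,0,1],[0,0,0,0,0,0,1],[0,0,-0.1,0,0,0,1],[0,0,-0.25,0,0,0,1],[0,0,-0.38,0,0,0,1],[0,0,-0.38,0,0,0,1],[0,0,-0.38,0,0,0,1]]'
python3 - <<'E'
from h import *
st();plan([[(430,-200,170,-50)],[(389,-325.2,170,-94.5)]])
E
```

```text
time: 51.7
tool_pos: [490.9, -2.9, 165.6]
eef_rot: [0.751, 0.66, 0.001, 0.0]
wrist_force: [-0.7, 0.9, -0.3]
opening: 85.8
gripper_force: 0.0
{'time': 51.7, 'tool_pos': [490.885, -2.859, 165.644], 'eef_rot': [0.751, 0.66, 0.001, 0.0], 'joint_pos': [-0.2, 0.632, 0.178, 2.043, -0.228, 0.483, 0.019], 'wrist_force': [-0.659, 0.874, -0.266], 'opening': 85.754}
0 [-0.6778, -0.1168, -0.0145, 0.0, 0.0, 0.2367] mm 206
1 [-0.3729, 0.2318, 0.0, 0.0, 0.0, 0.2472] mm 132
```

```bash
python3 -m creep '[[-0.678,-0.117,-0.015,0,0,0.237,1],[-0.678,-0.117,-0.015,0,0,0.237,1],[-0.678,-0.117,-0.015,0,0,0.237,1],[-0.678,-0.117,-0.015,0,0,0.237,1],[-0.678,-0.117,-0.015,0,0,0.237,1],[-0.678,-0.117,-0.015,0,0,0.237,1],[-0.678,-0.117,-0.015,0,0,0.237,1],[-0.678,-0.117,-0.015,0,0,0.237,1],[-0.678,-0.117,-0.015,0,0,0.237,1],[-0.678,-0.117,-0.015,0,0,0.237,1]]' 40
python3 -m creep '[[-0.373,0.232,0,0,0,0.247,1],[-0.373,0.232,0,0,0,0.247,1],[-0.373,0.232,0,0,0,0.247,1],[-0.373,0.232,0,0,0,0.247,1],[-0.373,0.232,0,0,0,0.247,1],[-0.373,0.232,0,0,0,0.247,1],[-0.373,0.232,0,0,0,0.247,1],[-0.373,0.232,0,0,0,0.247,1],[-0.373,0.232,0,0,0,0.247,1],[-0.373,0.232,0,0,0,0.247,1]]'
python3 - <<'E'
from h import *
st();plan([[(389,-325.2,63,-94.5)]])
E
```

```text
time: 52.7
tool_pos: [429.9, -199.1, 169.4]
eef_rot: [0.939, 0.343, 0.0, -0.0]
wrist_force: [-0.4, 0.5, 0.7]
opening: 85.6
gripper_force: 0.0
time: 53.7
tool_pos: [388.5, -325.3, 169.5]
eef_rot: [0.999, -0.039, 0.0, -0.0]
wrist_force: [0.0, 0.4, -0.3]
opening: 85.1
gripper_force: 0.0
{'time': 53.7, 'tool_pos': [388.516, -325.275, 169.535], 'eef_rot': [0.999, -0.039, 0.0, -0.0], 'joint_pos': [0.296, 0.696, 0.521, 2.003, -0.603, 0.598, -0.421], 'wrist_force': [0.001, 0.388, -0.308], 'opening': 85.069}
0 [0.0016, -0.0004, 0.3551, 0.0, 0.0, 0.0003] mm 107
```

```bash
python3 -m creep '[[0.002,0,0.12,0,0,0,1],[0.002,0,0.24,0,0,0,1],[0.002,0,0.32,0,0,0,1],[0.002,0,0.355,0,0,0,1],[0.002,0,0.355,0,0,0,1],[0.002,0,0.355,0,0,0,-1],[0.002,0,0.355,0,0,0,-1],[0.002,0,0.355,0,0,0,-1],[0.002,0,0.355,0,0,0,-1],[0.002,0,0.355,0,0,0,-1]]' 40
python3 -m creep '[[0,0,0,0,0,0,-1],[0,0,0,0,0,0,-1],[0,0,0,0,0,0,-1],[0,0,0,0,0,0,-1],[0,0,-0.05,0,0,0,-1],[0,0,-0.15,0,0,0,-1],[0,0,-0.28,0,0,0,-1],[0,0,-0.42,0,0,0,-1],[0,0,-0.5,0,0,0,-1],[0,0,-0.5,0,0,0,-1]]'
python3 - <<'E'
from h import *
st();plan([[(450,-220,213,-50)],[(484,-70.7,213,-7.3)]],(389,-325.2,213,-94.5))
E
```

```text
time: 54.7
tool_pos: [389.8, -325.8, 64.4]
eef_rot: [0.999, -0.039, 0.001, 0.001]
wrist_force: [-1.0, 1.1, 4.7]
opening: 52.8
gripper_force: 40.9
time: 55.7
tool_pos: [390.5, -327.1, 216.7]
eef_rot: [0.999, -0.039, 0.003, 0.002]
wrist_force: [1.0, -0.6, -2.0]
opening: 52.2
gripper_force: 42.7
{'time': 55.7, 'tool_pos': [390.473, -327.053, 216.695], 'eef_rot': [0.999, -0.039, 0.003, 0.002], 'joint_pos': [0.24, 0.633, 0.61, 1.958, -0.548, 0.71, -0.466], 'wrist_force': [1.02, -0.619, -1.965], 'opening': 52.217}
0 [0.1752, -0.3655, 0.0, 0.0, 0.0, -0.2472] mm 122
1 [0.4067, -0.3084, 0.0, 0.0, 0.0, -0.2372] mm 153
```

```bash
python3 -m creep '[[0.175,-0.366,0,0,0,-0.247,-1],[0.175,-0.366,0,0,0,-0.247,-1],[0.175,-0.366,0,0,0,-0.247,-1],[0.175,-0.366,0,0,0,-0.247,-1],[0.175,-0.366,0,0,0,-0.247,-1],[0.175,-0.366,0,0,0,-0.247,-1],[0.175,-0.366,0,0,0,-0.247,-1],[0.175,-0.366,0,0,0,-0.247,-1],[0.175,-0.366,0,0,0,-0.247,-1],[0.175,-0.366,0,0,0,-0.247,-1]]'
python3 -m creep '[[0.407,-0.308,0,0,0,-0.237,-1],[0.407,-0.308,0,0,0,-0.237,-1],[0.407,-0.308,0,0,0,-0.237,-1],[0.407,-0.308,0,0,0,-0.237,-1],[0.407,-0.308,0,0,0,-0.237,-1],[0.407,-0.308,0,0,0,-0.237,-1],[0.407,-0.308,0,0,0,-0.237,-1],[0.407,-0.308,0,0,0,-0.237,-1],[0.407,-0.308,0,0,0,-0.237,-1],[0.407,-0.308,0,0,0,-0.237,-1]]'
python3 - <<'E'
from h import *
st();plan([[(484,-70.7,64,-7.3)]])
E
```

```text
time: 56.7
tool_pos: [449.9, -220.1, 212.9]
eef_rot: [0.94, 0.341, -0.0, -0.0]
wrist_force: [-0.2, 0.1, -1.0]
opening: 53.0
gripper_force: 42.9
time: 57.7
tool_pos: [484.3, -71.1, 212.9]
eef_rot: [0.752, 0.659, -0.0, 0.0]
wrist_force: [0.5, 0.3, -1.6]
opening: 52.6
gripper_force: 42.9
{'time': 57.7, 'tool_pos': [484.255, -71.145, 212.937], 'eef_rot': [0.752, 0.659, -0.0, 0.0], 'joint_pos': [-0.082, 0.553, 0.209, 1.999, -0.192, 0.608, 0.124], 'wrist_force': [0.481, 0.295, -1.61], 'opening': 52.611}
0 [0.0014, -0.001, 0.4965, 0.0, 0.0, -0.001] mm 149
```

```bash
python3 -m creep '[[0.001,-0.001,0.12,0,0,0,-1],[0.001,-0.001,0.24,0,0,0,-1],[0.001,-0.001,0.36,0,0,0,-1],[0.001,-0.001,0.44,0,0,0,-1],[0.001,-0.001,0.47,0,0,0,-1],[0.001,-0.001,0.483,0,0,0,-1],[0.001,-0.001,0.489,0,0,0,-1],[0.001,-0.001,0.493,0,0,0,-1],[0.001,-0.001,0.496,0,0,0,-1],[0.001,-0.001,0.497,0,0,0,-1]]'
python3 -m creep '[[0,0,0.001,0,0,0,-1],[0,0,0.002,0,0,0,-1],[0,0,0.003,0,0,0,-1],[0,0,0.004,0,0,0,-1],[0,0,0.004,0,0,0,-1],[0,0,0.004,0,0,0,-1],[0,0,0.004,0,0,0,-1],[0,0,0.004,0,0,0,-1],[0,0,0.004,0,0,0,-1],[0,0,0.004,0,0,0,-1]]'
```

```text
time: 58.7
tool_pos: [484.5, -70.6, 64.5]
eef_rot: [0.751, 0.66, 0.0, 0.0]
wrist_force: [-0.5, 0.2, 1.0]
opening: 52.8
gripper_force: 43.2
time: 59.7
tool_pos: [484.5, -70.7, 64.3]
eef_rot: [0.751, 0.66, 0.001, 0.001]
wrist_force: [-2.6, 0.4, 13.8]
opening: 52.7
gripper_force: 44.2
```

```bash
python3 -m creep '[[0,0,0,0,0,0,0.5],[0,0,0,0,0,0,1],[0,0,0,0,0,0,1],[0,0,0,0,0,0,1],[0,0,0,0,0,0,1],[0,0,-0.1,0,0,0,1],[0,0,-0.25,0,0,0,1],[0,0,-0.4,0,0,0,1],[0,0,-0.4,0,0,0,1],[0,0,-0.4,0,0,0,1]]'
python3 - <<'E'
from h import *
st();plan([[(530,-220,185,-50)],[(559.5,-341,185,-94.9)]])
E
```

```text
time: 60.7
tool_pos: [484.5, -70.5, 183.6]
eef_rot: [0.751, 0.66, 0.001, 0.001]
wrist_force: [0.8, -0.3, -1.2]
opening: 85.9
gripper_force: 0.0
{'time': 60.7, 'tool_pos': [484.534, -70.482, 183.578], 'eef_rot': [0.751, 0.66, 0.001, 0.001], 'joint_pos': [-0.071, 0.6, 0.193, 2.031, -0.218, 0.527, 0.149], 'wrist_force': [0.827, -0.326, -1.182], 'opening': 85.873}
0 [-0.4748, 0.2143, -0.0047, 0.0, 0.0, 0.2368] mm 156
1 [-0.1839, 0.3722, 0.0, 0.0, 0.0, 0.2494] mm 125
```

```bash
python3 -m creep '[[-0.475,0.214,0,0,0,0.237,1],[-0.475,0.214,0,0,0,0.237,1],[-0.475,0.214,0,0,0,0.237,1],[-0.475,0.214,0,0,0,0.237,1],[-0.475,0.214,0,0,0,0.237,1],[-0.475,0.214,0,0,0,0.237,1],[-0.475,0.214,0,0,0,0.237,1],[-0.475,0.214,0,0,0,0.237,1],[-0.475,0.214,0,0,0,0.237,1],[-0.475,0.214,0,0,0,0.237,1]]' 40
python3 -m creep '[[-0.184,0.372,0,0,0,0.249,1],[-0.184,0.372,0,0,0,0.249,1],[-0.184,0.372,0,0,0,0.249,1],[-0.184,0.372,0,0,0,0.249,1],[-0.184,0.372,0,0,0,0.249,1],[-0.184,0.372,0,0,0,0.249,1],[-0.184,0.372,0,0,0,0.249,1],[-0.184,0.372,0,0,0,0.249,1],[-0.184,0.372,0,0,0,0.249,1],[-0.184,0.372,0,0,0,0.249,1]]'
python3 - <<'E'
from h import *
st();plan([[(559.5,-341,86.5,-94.9)]])
E
```

```text
time: 61.7
tool_pos: [529.3, -219.9, 182.7]
eef_rot: [0.94, 0.342, 0.0, -0.0]
wrist_force: [-0.2, -0.4, -0.2]
opening: 85.2
gripper_force: 0.0
time: 62.7
tool_pos: [558.7, -341.1, 182.8]
eef_rot: [0.999, -0.042, 0.0, -0.0]
wrist_force: [-0.9, -0.8, 1.3]
opening: 85.6
gripper_force: 0.0
{'time': 62.7, 'tool_pos': [558.695, -341.082, 182.806], 'eef_rot': [0.999, -0.042, 0.0, -0.0], 'joint_pos': [0.172, 0.866, 0.617, 1.541, -0.585, 0.925, -0.673], 'wrist_force': [-0.939, -0.774, 1.315], 'opening': 85.612}
0 [0.0027, -0.0005, 0.321, 0.0, 0.0, 0.0004] mm 96
```

```bash
python3 -m creep '[[0.003,0,0.12,0,0,0,1],[0.003,0,0.24,0,0,0,1],[0.003,0,0.3,0,0,0,1],[0.003,0,0.322,0,0,0,1],[0.003,0,0.322,0,0,0,1],[0.003,0,0.322,0,0,0,-1],[0.003,0,0.322,0,0,0,-1],[0.003,0,0.322,0,0,0,-1],[0.003,0,0.322,0,0,0,-1],[0.003,0,0.322,0,0,0,-1]]' 40
python3 -m creep '[[0,0,0,0,0,0,-1],[0,0,0,0,0,0,-1],[0,0,0,0,0,0,-1],[0,0,0,0,0,0,-1],[0,0,0,0,0,0,-1],[0,0,-0.05,0,0,0,-1],[0,0,-0.15,0,0,0,-1],[0,0,-0.28,0,0,0,-1],[0,0,-0.4,0,0,0,-1],[0,0,-0.4,0,0,0,-1]]'
python3 - <<'E'
from h import *
st();plan([[(600,-210,206,-50)],[(619,-57,206,-7.3)]],(559.5,-341,206,-94.9))
E
```

```text
time: 63.7
tool_pos: [560.1, -341.3, 87.1]
eef_rot: [0.999, -0.042, 0.001, 0.0]
wrist_force: [0.2, 0.9, 5.5]
opening: 30.7
gripper_force: 39.5
time: 64.7
tool_pos: [561.5, -344.3, 212.2]
eef_rot: [0.999, -0.043, 0.004, 0.003]
wrist_force: [0.1, -0.7, -2.6]
opening: 30.3
gripper_force: 40.1
{'time': 64.7, 'tool_pos': [561.536, -344.28, 212.206], 'eef_rot': [0.999, -0.043, 0.004, 0.003], 'joint_pos': [0.163, 0.836, 0.642, 1.512, -0.566, 0.974, -0.691], 'wrist_force': [0.079, -0.707, -2.604], 'opening': 30.324}
0 [0.0972, -0.4466, 0.0, 0.0, 0.0, -0.2494] mm 137
1 [0.3763, -0.35, 0.0, 0.0, 0.0, -0.2372] mm 154
```

```bash
python3 -m creep '[[0.097,-0.447,0,0,0,-0.249,-1],[0.097,-0.447,0,0,0,-0.249,-1],[0.097,-0.447,0,0,0,-0.249,-1],[0.097,-0.447,0,0,0,-0.249,-1],[0.097,-0.447,0,0,0,-0.249,-1],[0.097,-0.447,0,0,0,-0.249,-1],[0.097,-0.447,0,0,0,-0.249,-1],[0.097,-0.447,0,0,0,-0.249,-1],[0.097,-0.447,0,0,0,-0.249,-1],[0.097,-0.447,0,0,0,-0.249,-1]]'
python3 -m creep '[[0.376,-0.35,0,0,0,-0.237,-1],[0.376,-0.35,0,0,0,-0.237,-1],[0.376,-0.35,0,0,0,-0.237,-1],[0.376,-0.35,0,0,0,-0.237,-1],[0.376,-0.35,0,0,0,-0.237,-1],[0.376,-0.35,0,0,0,-0.237,-1],[0.376,-0.35,0,0,0,-0.237,-1],[0.376,-0.35,0,0,0,-0.237,-1],[0.376,-0.35,0,0,0,-0.237,-1],[0.376,-0.35,0,0,0,-0.237,-1]]'
python3 - <<'E'
from h import *
st();plan([[(619,-58.2,87,-7.3)]])
E
```

```text
time: 65.7
tool_pos: [599.8, -210.2, 205.9]
eef_rot: [0.94, 0.341, -0.0, -0.0]
wrist_force: [-0.0, -0.7, -1.9]
opening: 30.7
gripper_force: 40.5
time: 66.7
tool_pos: [619.0, -57.4, 206.0]
eef_rot: [0.752, 0.66, -0.0, -0.0]
wrist_force: [-0.0, 0.3, -2.2]
opening: 30.5
gripper_force: 40.6
{'time': 66.7, 'tool_pos': [618.983, -57.396, 205.999], 'eef_rot': [0.752, 0.66, -0.0, -0.0], 'joint_pos': [-0.118, 0.725, 0.249, 1.617, -0.224, 0.827, 0.092], 'wrist_force': [-0.025, 0.329, -2.248], 'opening': 30.543}
0 [-0.0026, 0.0004, 0.3967, 0.0, 0.0, -0.001] mm 119
```

```bash
python3 -m creep '[[-0.003,0,0.12,0,0,0,-1],[-0.003,0,0.24,0,0,0,-1],[-0.003,0,0.32,0,0,0,-1],[-0.003,0,0.36,0,0,0,-1],[-0.003,0,0.38,0,0,0,-1],[-0.003,0,0.387,0,0,0,-1],[-0.003,0,0.391,0,0,0,-1],[-0.003,0,0.394,0,0,0,-1],[-0.003,0,0.396,0,0,0,-1],[-0.003,0,0.397,0,0,0,-1]]'
python3 -m creep '[[0,0,0.001,0,0,0,-1],[0,0,0.002,0,0,0,-1],[0,0,0.003,0,0,0,-1],[0,0,0.004,0,0,0,-1],[0,0,0.005,0,0,0,-1],[0,0,0.005,0,0,0,-1],[0,0,0.005,0,0,0,-1],[0,0,0.005,0,0,0,-1],[0,0,0.005,0,0,0,-1],[0,0,0.005,0,0,0,-1]]'
```

```text
time: 67.7
tool_pos: [619.2, -58.0, 87.5]
eef_rot: [0.751, 0.66, 0.0, 0.0]
wrist_force: [0.3, -0.7, -2.1]
opening: 30.7
gripper_force: 40.6
time: 68.7
tool_pos: [619.2, -58.1, 87.0]
eef_rot: [0.751, 0.66, 0.0, 0.0]
wrist_force: [-2.2, 1.4, 9.7]
opening: 30.5
gripper_force: 41.7
```

Contact at 10 N. I release, rise to the first viewing pose and check everything.

```bash
python3 -m creep '[[0,0,0,0,0,0,0],[0,0,0,0,0,0,1],[0,0,0,0,0,0,1],[0,0,0,0,0,0,1],[0,0,0,0,0,0,1],[0,0,-0.1,0,0,0,1],[0,0,-0.25,0,0,0,1],[0,0,-0.4,0,0,0,1],[0,0,-0.55,0,0,0,1],[0,0,-0.68,0,0,0,1]]'
python3 -m creep '[[0.09,-0.27,0,0,0,0,1],[0.09,-0.27,0,0,0,0,1],[0.09,-0.27,0,0,0,0,1],[0.09,-0.27,0,0,0,0,1],[0.09,-0.27,0,0,0,0,1],[0.09,-0.27,0,0,0,0,1],[0.09,-0.27,0,0,0,0,1],[0.09,-0.27,0,0,0,0,1],[0.09,-0.27,0,0,0,0,1],[0.09,-0.27,0,0,0,0,1]]'
python3 - <<'E'
from h import *
st()
im,d,c=cap('wrist');P=cloud(c,d);cv2.imwrite('pics/w8.png',im)
for n,lo,hi in(('bottle',106,118),('jar',88,98),('diebtn',80,92),('dcyl',71,79)):
    ok=(P[...,2]>lo)&(P[...,2]<hi);k,l,s,ce=cv2.connectedComponentsWithStats(ok.astype(np.uint8))
    for i in range(1,k):
        if s[i,4]>300: q=P[l==i];a=q.min(0);b=q.max(0);print(n,s[i,4],ce[i].round(),((a+b)/2).round(1),(b-a).round(1))
im,d,c=cap('scene');cv2.imwrite('pics/scene9.png',im)
E
```

```text
time: 69.7
tool_pos: [619.1, -58.2, 292.0]
eef_rot: [0.751, 0.66, 0.001, 0.001]
wrist_force: [0.1, -0.0, 0.4]
opening: 85.4
gripper_force: 0.0
time: 70.7
tool_pos: [542.2, -21.0, 289.4]
eef_rot: [0.751, 0.66, -0.0, -0.0]
wrist_force: [0.4, -1.3, -0.1]
opening: 85.4
gripper_force: 0.0
{'time': 70.7, 'tool_pos': [542.16, -20.956, 289.412], 'eef_rot': [0.751, 0.66, -0.0, -0.0], 'joint_pos': [-0.226, 0.521, 0.29, 1.756, -0.184, 0.892, 0.015], 'wrist_force': [0.401, -1.27, -0.066], 'opening': 85.445}
bottle 725 [398. 204.] [618.5 -55.9 109.8] [31.  31.4  6.9]
bottle 612 [146. 232.] [350.  -53.7 107.7] [31.4 30.2  3.4]
bottle 509 [509. 276.] [ 736.2 -155.8  107.3] [31.1 30.8  2.6]
jar 1714 [274. 226.] [483.  -70.4  90.8] [53.6 54.2  5.6]
diebtn 389 [270. 167.] [489.6  -4.4  85.5] [23.7 23.5  7.1]
diebtn 1605 [274. 225.] [482.9 -70.4  86. ] [54.9 54.2 12. ]
dcyl 795 [273. 164.] [489.9  -4.4  74.4] [42.7 43.2  5.7]
dcyl 368 [386. 189.] [617.7 -54.7  75. ] [42.8 41.8  7.9]
```

View pics/scene9.png

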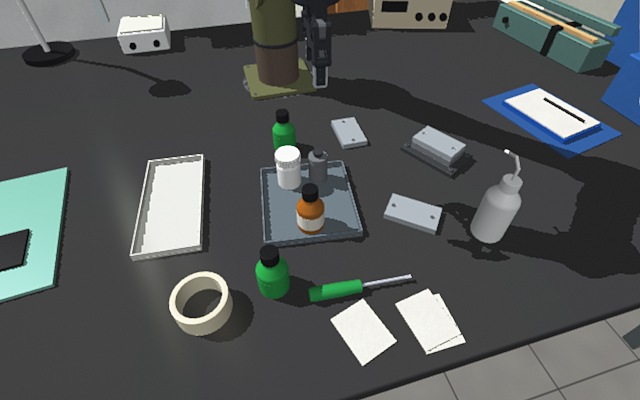

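The scene view shows the bottle (310,210), jar (288,168) and die (318,167) upright in the grey tray. The wrist camera puts each within about 1 mm of where it started. The cover is on the mould at (438,147) and the bystanders haven't moved, so I hand in the job.

```bash
python3 -c "
from plant import robot
print(robot.close_job())"
```

```text
the job is handed in; nothing more can be done
None
```

The job is handed in at about 71 s of robot time: the cover lies flush on the mould over both pins, and the bottle, jar and die are back upright within about 1 mm of where they stood; the hand-in gave no verdict.

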